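# Jack a glass shelf off its pins

### The job

The support pins under the loaded lower glass shelf are to be changed, so its weight has to come off them. Pick up the loose crank handle, ease its square socket by feel fully home on the square shaft of the scissor jack under the shelf without forcing it, and wind the jack clockwise until the shelf, still level with its jars standing on it, is 6 to 10 mm clear of the pins all round and well short of pressing the jar lids against the upper shelf. Leave the crank on the shaft for letting down later, and leave the other things where they are.

Things in the scene. Friction and masses are not known exactly. Their poses are not given: they have to be found in the camera images.
- cabinet: White wall cabinet standing fixed on the worktop, 500 wide (y), 250 deep (x), 320 mm high, front (towards the robot) and back open. Origin: centre of its underside; x from front to back, z up. Floor panel's upper face 45 mm up. A framed glass sliding leaf covers its front from y = +65 mm leftwards; a door rail crosses the front 308 to 320 mm up.
- pin_top (a point): Point in the cabinet's middle at the height of the tops of the four small steel pins that carry the lower glass shelf (160 mm above the cabinet's underside).
- shelf: Lower glass shelf, clear, loose, 215 x 460 x 8 mm, on the four pins, with three jars on it. Origin: centre of its underside, which is at pin_top's height while it rests on the pins: its lift is the origin's height less pin_top's.
- upper_shelf: Upper glass shelf, clear, fixed, 215 x 460 x 8 mm, underside 290 mm above the cabinet's underside; a round turntable with three shakers stands on it. Origin: centre of its underside. The knobs of the jar lids are 14 mm below it at the start.
- jar0: Square porcelain jar with wooden lid, 84 x 84 mm, 108 mm high with its knob, on the right (-y) of the lower shelf, 0.3 to 0.6 kg. Origin: centre of its underside.
- jar1: The same jar in the middle of the lower shelf.
- jar2: The same jar on the left (+y) of the lower shelf.
- jack: Steel scissor jack (diamond of 75 mm links), fixed on a plywood packing on the cabinet floor. Origin: centre of its base plate's underside; its drive shaft points to its -x, out of the cabinet's front. Turned clockwise as seen from the crank end (top of the circle to the robot's right) it rises 8.6 mm a turn. Stiff, 0.2 N m: about 5 N at the crank's grip. Stays where left.
- bearer_top (a point): Middle of the top face of the timber bearer (90 x 300 x 11 mm) on the jack's saddle; 3 to 14 mm below the shelf at the start; it rises with the saddle and lifts the shelf.
- shaft_tip (a point): Centre of the free end face of the jack's shaft, 91 to 101 mm up at the start; x axis along the shaft into the jack. Climbs with the shaft (half the saddle's rise) and draws in 2.5 mm a turn, but does not turn with it. Inwards: round nose 15 mm across, 8 mm long; bevel 2 mm long; square 16 x 16 mm, 32 mm long, its angle about the axis not given and never that of a crank hanging straight.
- crank: Loose Z-shaped steel crank lying flat, 0.2 kg. Origin: centre of its black eight-sided grip sleeve, on the axis, 13 mm above the worktop. x: along the grip towards the socket's mouth; y: to the socket's axis, parallel, 40 mm away; z up. Sleeve 26 mm across, x -40 to 40 mm, turning freely on its pin, so held by it the crank hangs, socket straight below. Arm at x 43 to 50 mm, 20 mm wide.
- socket_floor (a point): Centre of the floor of the crank's socket hole, crank x = 60, y = 40 mm. The socket is 26 mm square outside, mouth at x = 98 mm; hole 17.6 mm square, 38 mm deep, sides along the crank's y and z. It slips over the shaft's nose at any angle, over its square only within about 6 degrees of one of the four matches. Fully home the floor meets the shaft's tip.
- timer: Steel kitchen timer, 72 mm across, 60 mm high, with a rotating dial. Origin: centre of its underside.
- funnel: Pink plastic funnel standing on its mouth, 110 mm across, 105 mm high. Origin: centre of its mouth on the worktop.
- pin_dish: Small white porcelain dish with the new pins, 84 mm across, 22 mm high. Origin: centre of its underside.
- screwdriver: Screwdriver, 200 mm long, lying on the worktop. Origin: centre of its underside.
There are look-alikes about, which are no part of the job. Leave any orange or purple look-alike of the crank alone.

How it is judged:
On the way, in this order (a step that is already met when the one before it is completed fails the run):
1. the crank's socket is fully home on the jack's shaft (within 8 mm of bottoming, in line with it) (distance between socket_floor and shaft_tip below 0.008 m and angle between the x axis of crank and the x axis of shaft_tip, either way round below 0.12 rad), for 0.2 s.
2. wound with the crank on the shaft: the shelf is 6 to 10 mm clear of its pins (half a millimetre of grace) and level (all of step 1 and z of shelf in the frame of cabinet between 0.1655 and 0.1705 m and angle between shelf's own z axis and vertical below 0.01 rad), for 0.3 s.
At the end, for the whole second after the job is handed in: The shelf is at rest 6 to 10 mm above its pins (half a millimetre of grace) and level (0.01 rad), the jars stand upright on it, and the crank is at rest on the jack's shaft, its socket floor within 14 mm of the shaft's tip, let go (z of shelf in the frame of cabinet between 0.1655 and 0.1705 m and angle between shelf's own z axis and vertical below 0.01 rad and linear speed of shelf below 0.02 m/s and distance between socket_floor and shaft_tip below 0.014 m and angle between the x axis of crank and the x axis of shaft_tip, either way round below 0.2 rad and linear speed of crank below 0.03 m/s and angle between each of jar0, jar1, jar2's own z axis and vertical below 0.05 rad); the robot touches nothing.
It fails at once if the crank is forced: over 35 N between the crank and the jack while the socket is not yet home (more than 12 mm short), or over 80 N when winding ((contact force between crank and jack above 35 N and distance between socket_floor and shaft_tip above 0.012 m) or contact force between crank and jack above 80 N).
It fails at once if a jar lid is pressed against the upper shelf (contact force between any of jar0, jar1, jar2 and upper_shelf above 1 N).
It fails at once if a jar tips or slides on the shelf ((angle between jar0's own z axis and vertical above 0.12 rad or distance of jar0 from where it was at the start of the episode above 0.035 m) or (angle between jar1's own z axis and vertical above 0.12 rad or distance of jar1 from where it was at the start of the episode above 0.035 m) or (angle between jar2's own z axis and vertical above 0.12 rad or distance of jar2 from where it was at the start of the episode above 0.035 m)).
It fails at once if the gripper lifts or pushes the shelf, the jars or the jack itself (contact force between any of the fingers, the arm and jar0 above 8 N or contact force between any of the fingers, the arm and jar1 above 8 N or contact force between any of the fingers, the arm and jar2 above 8 N or contact force between any of the fingers, the arm and shelf above 8 N or contact force between any of the fingers, the arm and jack above 8 N).
It fails at once if the timer, the funnel, the dish or the screwdriver is disturbed (moved over 20 mm) (distance of any of timer, funnel, pin_dish, screwdriver from where it was at the start of the episode above 0.02 m).
It also fails if it takes over 72 s, if anything falls off the work surface, if the arm or the gripper's body presses on something with over 40 N, if the wrist force passes 120 N, or if a joint passes its speed limit or range.

### The arm

A 6-joint arm with a two-finger parallel gripper is mounted at the origin on the work surface. World frame = base frame: x ahead of the robot, y to its left, z up, the work surface at z = 0. Lengths are in m, angles in rad, forces in N, time in s.
With the tool pointing down it reaches from about 0.3 to 0.775 m from the base axis. Payload 14.6 kg.
Tool frame: the origin (TCP) lies at the very end of the fingers, on their centre line; the grasp point (between the pads) lies 19 mm behind it (pinch_z is the distance from the TCP to the grasp point, in m); z points along the fingers, y is the direction in which the jaws open and shut (so a half turn about z gives the same grasp; the last joint's range is limited). The gripper opens to 94 mm and grips with 3 to 60 N. Pads are 16 mm wide; open, the fingers measure 119 mm over their backs; the gripper's body (75 mm by 177 mm) begins 78 mm behind the grasp point.
Start: joints at [-1.196, 0.3, 1.521, -0, 1.321, -0.067], TCP at [0.235, -0.497, 0.205] pointing down, gripper open.
Joint ranges: [-3.03, 3.03], [-0.79, 2.21], [0.23, 2.52], [-1.04, 4.18], [0, 3.07], [-2.55, 2.55]. Speed limits (rad/s): [2.22, 2.22, 2.57, 3.14, 3.14, 3.14].

### API

Orientations are given as [roll, pitch, yaw] about the fixed x, y, z axes, in that order (R = Rz(yaw) Ry(pitch) Rx(roll)).
In Python, from station import get_obs, camera, hand_in, pinch_z gives the robot as it stands.
- The arm moves only by the tool servo_tool, never from a script. Its argument "moves" is a list that holds one entry, the list of rows, each a list of 7 numbers: the turn, a rotation vector about the tool's x, y, z normalised to -1 to 1, where 1 is pi/2 rad, then the shift along the tool's x, y, z normalised to -1 to 1, where 1 is 500 mm, then the closure, from 0 (fully open) to 1 (shut). In form: [[[rx, ry, rz, x, y, z, hand], ...]]. A call has 1 to 12 rows; each row is the pose to reach, as a shift and turn from the pose measured when the call began, along the tool's axes at that moment; what a row does not reach only later rows make up. A row lasts 1/12 s, in which the tool goes at most 41.7 mm and 7.16 degrees, less where a joint would pass 70% of its speed; a pose out of reach is approached as far as the arm can. A call with a number of a shift or a turn outside -1 to 1 is refused whole. A call with a gripper value outside its range is refused whole. The fingers move at their own pace and stop on an object; "squeeze" is the grip in N (left out, the last holds). Time passes only in rows, so rows that repeat a pose let the fingers close. It gives the time, the measured TCP pose, the force and the opening at its end, in the units of the state.
- get_obs(): the state, without advancing time (a new reading comes with each control period).
- camera(name): name is "scene" or "top" or "wrist"; returns a dict with "color" (420x560x3 uint8, red, green, blue), "intrinsics" (3x3 intrinsics, pixels), "rvec" (rotation vector, rad) and "tvec" (3), from world to camera coordinates, as OpenCV has them. Camera axes: x right, y down, z forward; pixel columns grow to the right and rows downward; lengths in m; the calibration is good to about 2 mm. A picture is of the moment at which its call begins. There is no depth.
- hand_in(): hands the job in, once; it reports no verdict.
The state is a dict: "time_s": time; "qpos": joint angles; "joint_vel": joint speeds; "tau": joint torques, N m; "ee_pos": TCP position; "eef_rot": TCP orientation; "force": force on the tool from outside, world axes, zero at the start; "moment": the same for the moment, N m; "grip_width": finger opening in m.
Only numpy, scipy, OpenCV 4.12 (cv2) and the standard library are available. Lean on these libraries where they do the work, as an engineer would, in place of code of your own. Each camera call takes 0.05 s, during which the arm holds its last target.

## Working session

There is one attempt and no reset: what is moved stays moved. The work goes in short steps, Python scripts to look and compute and a tool call to move; the robot and the scene stay as the last step left them, time stands still between calls to the robot, and variables do not carry over. Pictures are saved under pics/ and viewed, and the job is handed in when it is done.

Besides the shell and the picture viewer there is one more tool, called as name(argument=value, ...), one argument or row to a line, values as JSON. servo_tool: Moves the arm, as the interface text tells. Scaled input: -1 to 1 covers 500 mm each way for a shift and pi/2 rad each way for a turn. Its arguments: {"type":"object","properties":{"moves":{"type":"array"},"squeeze":{"type":"number"}},"required":["moves"]}

```bash
ls; mkdir -p pics; python3 - <<'E'
from station import get_obs, camera, pinch_z
import cv2
print(get_obs(), pinch_z)
for n in ["scene","top","wrist"]:
    c=camera(n); cv2.imwrite(f"pics/{n}0.png",c["color"][:,:,::-1]); print(n,c["intrinsics"],c["rvec"],c["tvec"])
E
```

```text
pics
{'time_s': 0.0, 'qpos': array([-1.19562193e+00,  3.00492774e-01,  1.52158630e+00, -5.13709597e-05,
        1.32068128e+00, -6.65903730e-02]), 'joint_vel': array([-3.36395867e-04,  1.21331189e-03,  6.73264516e-05,  2.02355849e-05,
        1.55628365e-04, -1.32828258e-03]), 'tau': array([ 1.70998323e-03, -5.31811130e+01, -3.52731335e+01,  7.08878785e-02,
        2.44223006e-02, -1.14372467e-04]), 'ee_pos': array([ 0.23503839, -0.49696006,  0.20487223]), 'eef_rot': array([-3.14042423e+00, -2.80530392e-05,  4.41777500e-01]), 'force': array([ 0.37705307,  0.25821513, -0.24513358]), 'moment': array([ 0.01945342,  0.04888089, -0.00137408]), 'grip_width': 0.09407739952200267} 0.0188
scene [[462.51861763   0.         283.48938945]
 [  0.         462.51861763 217.12080617]
 [  0.           0.           1.        ]] [ 0.55874896 -3.00072032  0.48820465] [0.48220695 0.24051499 1.33928996]
top [[457.37014843   0.         276.64644772]
 [  0.         457.37014843 198.4527571 ]
 [  0.           0.           1.        ]] [ 2.10463341 -2.1201309   0.18845494] [0.00657514 0.56780369 1.33671757]
wrist [[289.82179289   0.         283.31075118]
 [  0.         289.82179289 208.40081745]
 [  0.           0.           1.        ]] [-2.4458726   1.54769296  0.2222707 ] [-0.55031522 -0.03036572  0.39194211]
```

View pics/scene0.png

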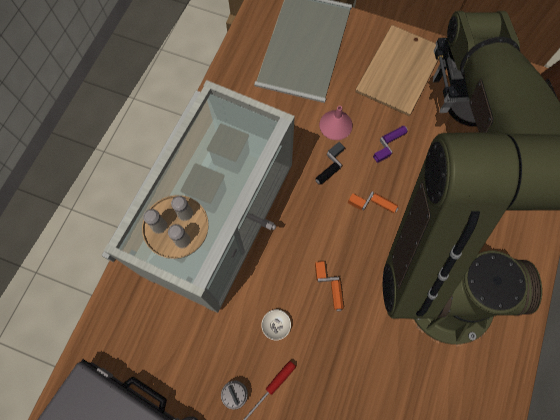

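View pics/top0.png

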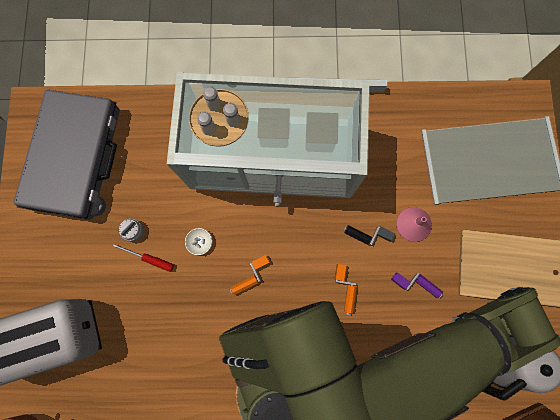

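View pics/wrist0.png

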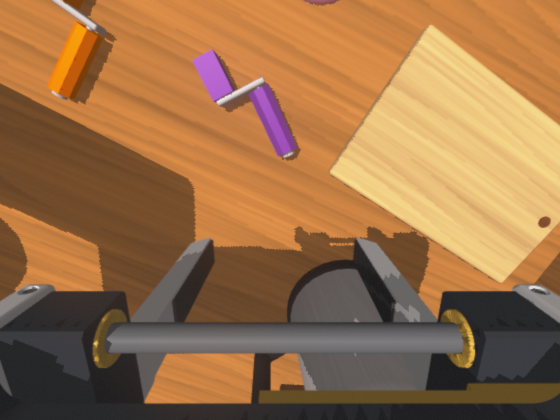

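Candidates in the top image are a black/grey crank at (365,236), orange ones at (251,275) and (347,288), and a purple one at (417,285). By the description I choose the black grip with the grey socket. I'll check it in a crop.

```bash
cat > h.py <<'E'
import numpy as np, cv2
from station import get_obs, camera, pinch_z
from scipy.spatial.transform import Rotation as R
def ray(c,u,v):
    Rm=cv2.Rodrigues(np.array(c["rvec"]))[0]; t=np.array(c["tvec"]).ravel()
    d=Rm.T@np.linalg.solve(c["intrinsics"],[u,v,1.]); return -Rm.T@t, d
def onz(c,u,v,z):
    o,d=ray(c,u,v); return o+d*(z-o[2])/d[2]
def proj(c,P):
    return cv2.projectPoints(np.array(P,float).reshape(-1,3),np.array(c["rvec"]),np.array(c["tvec"]),c["intrinsics"],None)[0].reshape(-1,2)
def tri(obs):
    A=np.zeros((3,3));b=np.zeros(3)
    for c,u,v in obs:
        o,d=ray(c,u,v); d/=np.linalg.norm(d); M=np.eye(3)-np.outer(d,d); A+=M;b+=M@o
    return np.linalg.solve(A,b)
def crop(c,name,u0,v0,u1,v1,s):
    im=c["color"][v0:v1,u0:u1,::-1]; cv2.imwrite("pics/"+name,cv2.resize(im,None,fx=s,fy=s,interpolation=cv2.INTER_CUBIC))
E
python3 - <<'E'
from h import *
t=camera("top"); s=camera("scene")
crop(t,"t1.png",335,205,435,255,8)
crop(t,"t2.png",165,65,385,215,3.6)
crop(s,"s1.png",305,100,365,195,6)
crop(s,"s2.png",200,180,300,310,4.5)
print(get_obs()['time_s'])
for p in [(345,231),(369,240),(376,236),(395,236)]: print(p,onz(t,*p,0.013))
for p in [(277,199)]: print(onz(t,*p,0.096))
E
```

```text
0.25
(345, 231) [ 0.47186184 -0.20735564  0.013     ]
(369, 240) [ 0.44350692 -0.27995818  0.013     ]
(376, 236) [ 0.45566521 -0.30197347  0.013     ]
(395, 236) [ 0.4552235  -0.36018613  0.013     ]
[0.55817749 0.00074465 0.096     ]
```

View pics/t1.png

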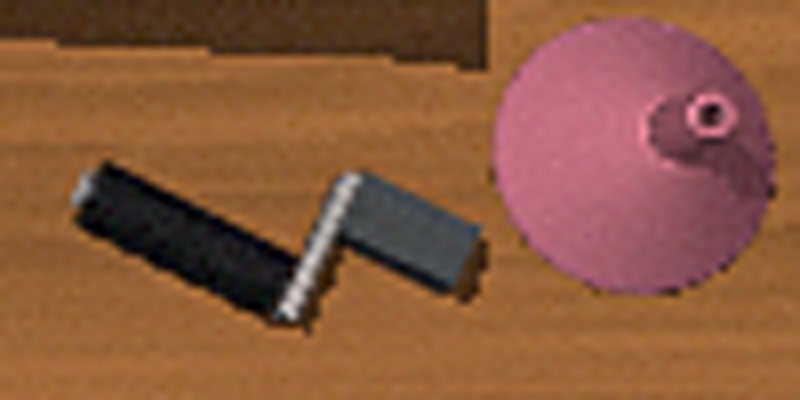

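View pics/t2.png

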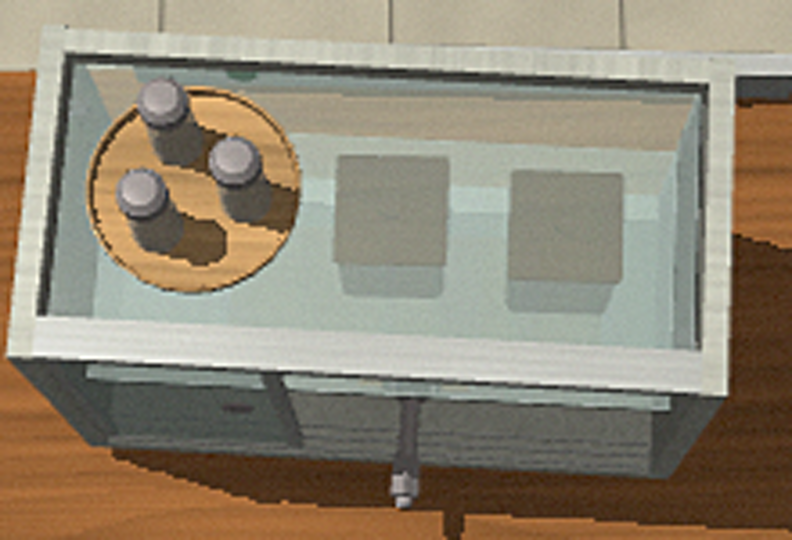

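View pics/s1.png

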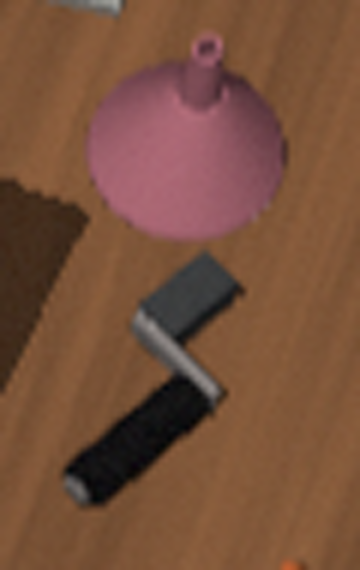

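View pics/s2.png

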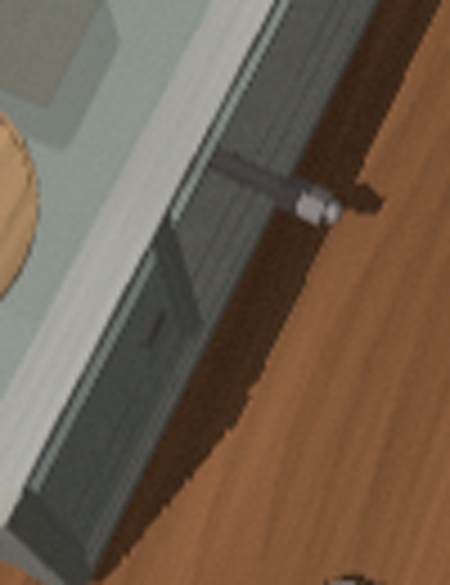

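```bash
python3 - <<'E'
from h import *
o=get_obs(); T=R.from_euler('xyz',o['eef_rot'])
w=camera("wrist");t=camera("top");s=camera("scene")
import pickle; pickle.dump({'top':t,'scene':s,'wrist':w},open('cams0.pkl','wb'))
Rw=R.from_rotvec(np.array(w["rvec"]).ravel())
pos=-Rw.inv().apply(np.array(w["tvec"]).ravel())
print("cam in tool",T.inv().apply(pos-o['ee_pos']), (T.inv()*Rw.inv()).as_matrix().round(3), T.as_matrix().round(3))
P=np.array([onz(t,*p,0.32) for p in [(177.5,72.5),(369.7,83.9),(167.2,164.2),(366.9,174.7)]]); print(P)
print(np.linalg.norm(P[0]-P[1]),np.linalg.norm(P[2]-P[3]),np.linalg.norm(P[0]-P[2]),np.linalg.norm(P[1]-P[3]))
d=P[2]-P[3]; yaw=np.arctan2(-d[0],d[1]); print("yaw",yaw, P.mean(0))
d=P[0]-P[1]; print(np.arctan2(-d[0],d[1]))
# crank: centers
off=(335,205)
g0=onz(t,off[0]+92/8,off[1]+193/8,.013); g1=onz(t,off[0]+283/8,off[1]+290/8,.013)
print("grip ends",g0,g1,np.linalg.norm(g0-g1), np.arctan2(*(g1-g0)[[1,0]]))
sc=onz(t,off[0]+350/8,off[1]+205/8,.02);sm=onz(t,off[0]+468/8,off[1]+260/8,.02); print("socket",sc,sm,np.arctan2(*(sm-sc)[[1,0]]))
# shaft tip tri
tp=(165+402/3.6,65+502/3.6); sp=(200+333/4.5,180+210/4.5)
print("tip",tri([(t,*tp),(s,*sp)]), proj(t,tri([(t,*tp),(s,*sp)])),tp,proj(s,tri([(t,*tp),(s,*sp)])),sp)
E
```

```text
cam in tool [ 0.08071979  0.00077305 -0.17919755] [[ 0.   -0.96 -0.28]
 [ 1.    0.   -0.  ]
 [ 0.   -0.28  0.96]] [[ 0.904  0.428 -0.   ]
 [ 0.428 -0.904  0.   ]
 [ 0.    -0.001 -1.   ]]
[[ 0.85235385  0.25457462  0.32      ]
 [ 0.81381788 -0.24266489  0.32      ]
 [ 0.60557395  0.27149033  0.32      ]
 [ 0.57363611 -0.22500943  0.32      ]]
0.49873054369729614 0.4975259231423266 0.24735897375504232 0.24082980962603995
yaw -0.06423748173841383 [0.71134545 0.01459766 0.32      ]
-0.07734521338520943
grip ends [ 0.47764544 -0.21217846  0.013     ] [ 0.43963391 -0.28399554  0.013     ] 0.08125619383776447 -2.057594660203776
socket [ 0.47135884 -0.30975694  0.02      ] [ 0.44988672 -0.35366671  0.02      ] -2.0256097683637466
tip [0.54453082 0.00173428 0.08765254] [[276.73778679 204.06072063]] (276.66666666666663, 204.44444444444443) [[274.33896032 226.89256533]] (274.0, 226.66666666666666)
```

```bash
cat >> h.py <<'E'
def rel(pos,Rt,o=None):
    o=o or get_obs(); T=R.from_euler('xyz',o['eef_rot'])
    rv=(T.inv()*Rt).as_rotvec()/(np.pi/2); sh=T.inv().apply(np.array(pos)-o['ee_pos'])/0.5
    a=np.abs(rv*90); n=max(np.linalg.norm(rv)*90/7.16, np.linalg.norm(sh)*500/41.7)
    return rv.round(4).tolist()+sh.round(4).tolist(), "rows>=%.1f"%n
def tool(xdir,zdir):
    z=np.array(zdir,float);z/=np.linalg.norm(z);x=np.array(xdir,float);x-=z*(x@z);x/=np.linalg.norm(x)
    return R.from_matrix(np.stack([x,np.cross(z,x),z],1))
def down(phi): return tool([np.cos(phi),np.sin(phi),0],[0,0,-1])
def cams(tag):
    import pickle
    d={n:camera(n) for n in ("top","scene","wrist")}; pickle.dump(d,open(f"cams_{tag}.pkl","wb")); return d
E
python3 - <<'E'
from h import *
print(rel([0.36,-0.2,0.3],down(0.44+1.4)))
E
```

```text
([-0.0001, -0.0001, -0.8901, 0.4799, -0.4305, -0.1892], 'rows>=11.2')
```

servo_tool(
  moves=[
    [[0,0,-0.89,0.48,-0.43,-0.19,0],[0,0,-0.89,0.48,-0.43,-0.19,0],[0,0,-0.89,0.48,-0.43,-0.19,0],[0,0,-0.89,0.48,-0.43,-0.19,0],[0,0,-0.89,0.48,-0.43,-0.19,0],[0,0,-0.89,0.48,-0.43,-0.19,0],[0,0,-0.89,0.48,-0.43,-0.19,0],[0,0,-0.89,0.48,-0.43,-0.19,0],[0,0,-0.89,0.48,-0.43,-0.19,0],[0,0,-0.89,0.48,-0.43,-0.19,0],[0,0,-0.89,0.48,-0.43,-0.19,0],[0,0,-0.89,0.48,-0.43,-0.19,0]],
  ],
)

```text
time_s: 1.4
ee_pos: [0.3603, -0.1999, 0.3005]
eef_rot: [3.141, 0.0, 1.847]
force: [-0.1, -0.3, 0.9]
grip_width: 0.0937
```

```bash
python3 - <<'E'
from h import *
o=get_obs(); print(o['ee_pos'],o['eef_rot'],o['qpos'],o['force'],o['time_s'])
a=np.radians(36)
Rt=tool([-np.sin(a),0,-np.cos(a)],[np.cos(a),0,-np.sin(a)])
print(rel([0.46,-0.06,0.24],Rt))
E
```

```text
[ 0.36026961 -0.19990843  0.30052468] [3.14142911e+00 4.96342491e-05 1.84663421e+00] [-5.95596548e-01 -7.80084081e-02  1.72072373e+00  9.34426011e-05
  1.49873407e+00 -8.71441153e-01] [-0.13544806 -0.28706891  0.93764293] 1.4
([-0.3867, -0.5113, -0.759, 0.2149, 0.2681, 0.1211], 'rows>=12.5')
```

servo_tool(
  moves=[
    [[-0.387,-0.511,-0.759,0.215,0.268,0.121,0],[-0.387,-0.511,-0.759,0.215,0.268,0.121,0],[-0.387,-0.511,-0.759,0.215,0.268,0.121,0],[-0.387,-0.511,-0.759,0.215,0.268,0.121,0],[-0.387,-0.511,-0.759,0.215,0.268,0.121,0],[-0.387,-0.511,-0.759,0.215,0.268,0.121,0],[-0.387,-0.511,-0.759,0.215,0.268,0.121,0],[-0.387,-0.511,-0.759,0.215,0.268,0.121,0],[-0.387,-0.511,-0.759,0.215,0.268,0.121,0],[-0.387,-0.511,-0.759,0.215,0.268,0.121,0],[-0.387,-0.511,-0.759,0.215,0.268,0.121,0],[-0.387,-0.511,-0.759,0.215,0.268,0.121,0]],
  ],
)

```text
time_s: 2.4
ee_pos: [0.4597, -0.0584, 0.2393]
eef_rot: [3.018, 0.814, 2.885]
force: [0.4, 0.4, 0.7]
grip_width: 0.094
```

```bash
python3 - <<'E'
from h import *
o=get_obs(); print(o['ee_pos'],o['eef_rot'],o['qpos'],o['force'],o['time_s'])
d=cams("ref0"); cv2.imwrite("pics/w1.png",cv2.rotate(d['wrist']['color'][:,:,::-1],cv2.ROTATE_180))
E
```

```text
[ 0.45965899 -0.05838106  0.23928027] [3.01771553 0.81437532 2.88519541] [-0.29412892 -0.33771267  2.27325785  0.37695918  0.42179615 -1.94359987] [0.40650111 0.38046916 0.65303949] 2.4
```

View pics/w1.png

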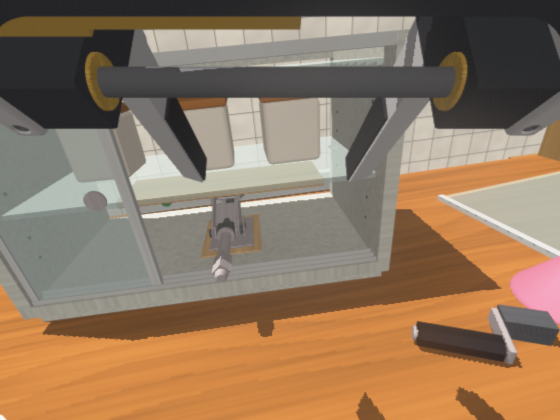

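```bash
python3 - <<'E'
import pickle,cv2
d=pickle.load(open('cams_ref0.pkl','rb'))
im=cv2.rotate(d['wrist']['color'][:,:,::-1],cv2.ROTATE_180)
cv2.imwrite("pics/w1a.png",cv2.resize(im[120:300,80:360],None,fx=2.8,fy=2.8,interpolation=cv2.INTER_CUBIC))
cv2.imwrite("pics/w1b.png",cv2.resize(im[255:290,195:255],None,fx=12,fy=12,interpolation=cv2.INTER_CUBIC))
cv2.imwrite("pics/w1c.png",cv2.resize(im[290:370,400:560],None,fx=5,fy=5,interpolation=cv2.INTER_CUBIC))
E
```

```text
(no output)
```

View pics/w1a.png

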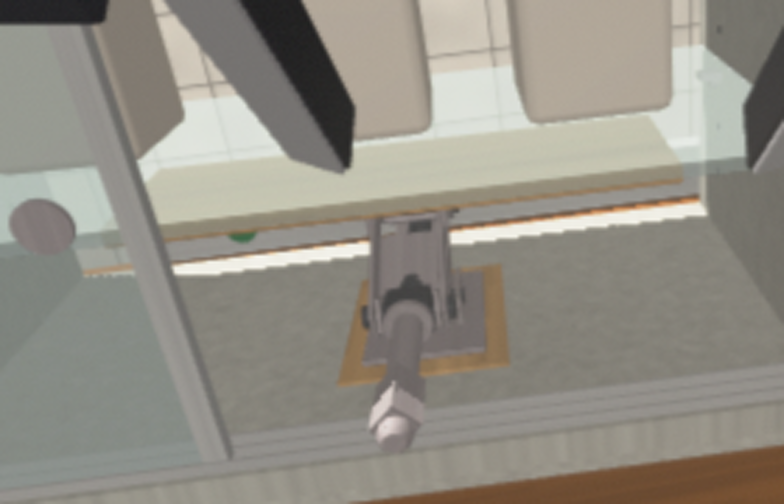

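View pics/w1b.png

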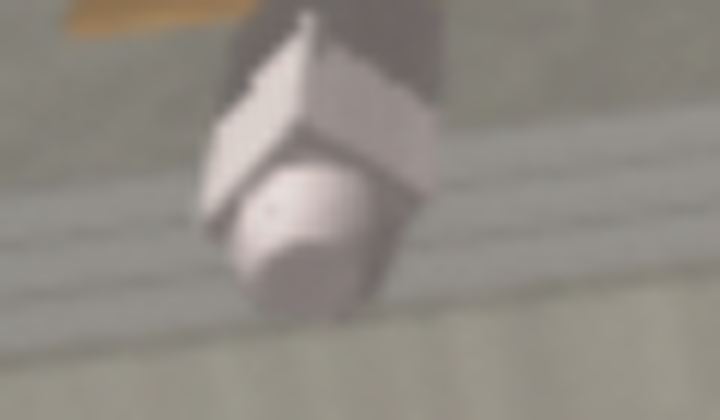

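View pics/w1c.png

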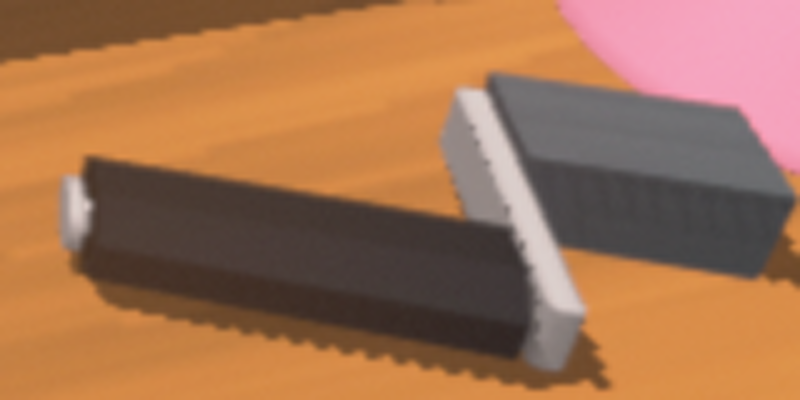

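```bash
cat > fit.py <<'E'
from h import *
import pickle
from scipy.optimize import least_squares
d=pickle.load(open('cams_ref0.pkl','rb')); w=d['wrist'];t=d['top'];s=d['scene']
def wp(u,v,ox,oy,k): return (559-(ox+(u+.5)/k-.5),419-(oy+(v+.5)/k-.5))
# shaft
P=[wp(300,128,195,255,12),wp(308,14,195,255,12),wp(435,195,195,255,12),wp(207,222,195,255,12),wp(303,278,195,255,12)]
def shaft(p):
    x,y,z,yaw,th=p
    ax=np.array([np.cos(yaw),np.sin(yaw),0]); lf=np.array([-np.sin(yaw),np.cos(yaw),0]); up=np.array([0,0,1.])
    o=np.array([x,y,z]); r=.008*2**.5
    c=lambda dd,a: o+ax*dd+r*(np.cos(a)*up+np.sin(a)*lf)
    return np.array([c(.010,th),c(.042,th),c(.010,th-np.pi/2),c(.010,th+np.pi/2),o])
tipT=(165+(402)/3.6,65+502/3.6); tipS=(200+333/4.5,180+210/4.5)
def res(p):
    q=shaft(p)
    return np.r_[(proj(w,q)-P).ravel(), 0.5*(proj(t,q[4])-tipT).ravel(),.5*(proj(s,q[4])-tipS).ravel()]
f=least_squares(res,[.545,0,.095,-.07,0.1]); print("shaft tip,yaw,theta(toward +y)",f.x,np.degrees(f.x[4])); print(f.fun.round(2))
# crank
Q=[wp(490,75,400,290,5),wp(738,108,400,290,5),wp(792,198,400,290,5),wp(527,155,400,290,5),wp(757,277,400,290,5)]
M=np.array([[.050,.053,.026],[.098,.053,.026],[.098,.027,.026],[.05,.027,.026],[.098,.027,0]])
def cw(p,M):
    c,s_=np.cos(p[2]),np.sin(p[2]); return np.c_[p[0]+c*M[:,0]-s_*M[:,1],p[1]+s_*M[:,0]+c*M[:,1],M[:,2]]
g=least_squares(lambda p:(proj(w,cw(p,M))-Q).ravel(),[.458,-.248,-2.05]); print("crank",g.x,g.fun.round(2))
m2=np.array([[-.04,0,.013],[.04,0,.013],[.05,.04,.026],[.098,.04,.026]])
print(((proj(t,cw(g.x,m2))-[335,205])*8).round(0)); a=proj(w,cw(g.x,m2)); print(((np.array([559,419])-a-[400,290])*5).round(0)); print(((proj(s,cw(g.x,m2))-[305,100])*6).round(0))
# yaw of shaft from top picture
E
python3 fit.py
```

```text
shaft tip,yaw,theta(toward +y) [ 0.55160283  0.00401372  0.08145957  0.00245413 -0.04131564] -2.367211763070698
[-0.19 -0.65  0.39  4.87  0.41 -1.3   0.33 -1.72 -1.17 -1.04 -0.34 -1.17
 -1.12  0.36]
crank [ 0.46189405 -0.24393049 -2.04378126] [ 0.56  0.75  0.07  0.43 -1.01  0.1   0.02 -0.27  0.46 -0.7 ]
[[ 82. 187.]
 [271. 280.]
 [345. 194.]
 [460. 251.]]
[[ 84. 215.]
 [498. 288.]
 [504. 110.]
 [764. 148.]]
[[ 81. 486.]
 [192. 392.]
 [155. 318.]
 [221. 264.]]
```

```bash
cat >> fit.py <<'E'
print('----')
def res2(p):
    r=res(p); r[2:4]=0; return np.r_[r,(p[3]+.07)*50]
f=least_squares(res2,[.545,0,.095,-.07,0.1]); print(f.x,np.degrees(f.x[4])); print(f.fun.round(2))
for D in (.02,.03,.042):
  ax=np.array([np.cos(f.x[3]),np.sin(f.x[3]),0]); b=f.x[:3]+ax*D+np.array([0,0,.0113])
  print(D,((np.array([559,419])-proj(w,b)-[195,255])*12).round())
E
python3 fit.py | sed -n '/----/,$p'
python3 - <<'E'
import pickle,cv2
d=pickle.load(open('cams_ref0.pkl','rb'))
im=cv2.rotate(d['wrist']['color'][:,:,::-1],cv2.ROTATE_180)
cv2.imwrite("pics/w1d.png",cv2.resize(im[215:290,190:260],None,fx=8,fy=8,interpolation=cv2.INTER_CUBIC))
E
```

```text
----
[ 0.54462051  0.00342166  0.08851266 -0.07220043 -0.00746416] -0.4276648383222944
[ 0.06  0.71  0.    0.    0.1  -0.27  0.38 -0.36 -0.63 -0.07 -0.25 -0.23
  0.04  0.33 -0.11]
0.02 [[301.  52.]]
0.03 [[308.  -6.]]
0.042 [[317. -73.]]
```

View pics/w1d.png

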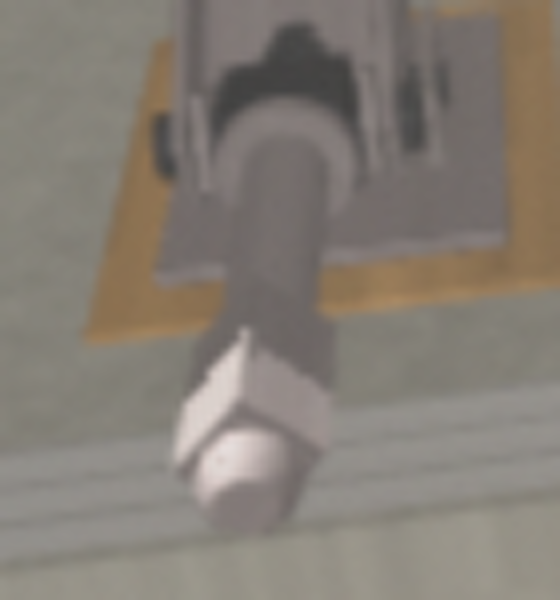

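```bash
cat > fit2.py <<'E'
from fit import *
print('=====')
for yaw in (-.12,-.09,-.07,-.05,-.02):
    ax=np.array([np.cos(yaw),np.sin(yaw),0]); 
    for tipz in (.0885,.092):
      f3=least_squares(lambda p:proj(w,[p[0],p[1],tipz])[0]-np.array(P[4]),[.545,0]).x
      print(yaw,tipz,f3,[((np.array([559,419])-proj(w,np.r_[f3,tipz]+ax*D)-[190,215])*8).round().tolist() for D in (.042,.08,.10,.12)])
# bearer fit
B=[wp(682,180,80,120,2.8),wp(650,118,80,120,2.8),wp(160,170,80,120,2.8),wp(112,230,80,120,2.8)]
def bf(p):
    x,y,z,yaw=p;c,s_=np.cos(yaw),np.sin(yaw)
    L=np.array([[-.045,-.15],[.045,-.15],[.045,.15],[-.045,.15]])
    return np.c_[x+c*L[:,0]-s_*L[:,1],y+s_*L[:,0]+c*L[:,1],np.full(4,z)]
b=least_squares(lambda p:(proj(w,bf(p))-B).ravel(),[.7,0,.15,-.07]);print(b.x,b.fun.round(1))
E
python3 fit2.py | sed -n '/=====/,$p'
```

```text
=====
-0.12 0.0885 [0.54495722 0.00414625] [[[271.0, 328.0]], [[296.0, 199.0]], [[307.0, 140.0]], [[318.0, 85.0]]]
-0.12 0.092 [0.54051482 0.00352135] [[[272.0, 326.0]], [[297.0, 195.0]], [[308.0, 135.0]], [[319.0, 80.0]]]
-0.09 0.0885 [0.54495722 0.00414625] [[[264.0, 329.0]], [[282.0, 201.0]], [[291.0, 142.0]], [[299.0, 87.0]]]
-0.09 0.092 [0.54051482 0.00352135] [[[264.0, 327.0]], [[283.0, 197.0]], [[292.0, 137.0]], [[300.0, 82.0]]]
-0.07 0.0885 [0.54495722 0.00414625] [[[258.0, 330.0]], [[273.0, 202.0]], [[280.0, 143.0]], [[286.0, 89.0]]]
-0.07 0.092 [0.54051482 0.00352135] [[[259.0, 327.0]], [[274.0, 198.0]], [[281.0, 138.0]], [[287.0, 83.0]]]
-0.05 0.0885 [0.54495722 0.00414625] [[[253.0, 331.0]], [[264.0, 203.0]], [[269.0, 144.0]], [[274.0, 90.0]]]
-0.05 0.092 [0.54051482 0.00352135] [[[253.0, 328.0]], [[264.0, 199.0]], [[269.0, 140.0]], [[274.0, 85.0]]]
-0.02 0.0885 [0.54495722 0.00414625] [[[245.0, 332.0]], [[250.0, 205.0]], [[252.0, 147.0]], [[255.0, 93.0]]]
-0.02 0.092 [0.54051482 0.00352135] [[[245.0, 329.0]], [[250.0, 201.0]], [[253.0, 142.0]], [[255.0, 88.0]]]
[ 0.71801637 -0.01044011  0.14075095 -0.09863515] [ 0.4  2.5 -0.1 -1.1 -2.7 -0.4  2.  -1.2]
```

```bash
python3 - <<'E'
from h import *
print(rel([0.44,-0.16,0.24],down(2.2)))
E
```

```text
([0.2486, 0.4704, 0.4402, -0.0114, -0.2055, -0.0168], 'rows>=8.7')
```

servo_tool(
  moves=[
    [[0.249,0.47,0.44,-0.011,-0.206,-0.017,0],[0.249,0.47,0.44,-0.011,-0.206,-0.017,0],[0.249,0.47,0.44,-0.011,-0.206,-0.017,0],[0.249,0.47,0.44,-0.011,-0.206,-0.017,0],[0.249,0.47,0.44,-0.011,-0.206,-0.017,0],[0.249,0.47,0.44,-0.011,-0.206,-0.017,0],[0.249,0.47,0.44,-0.011,-0.206,-0.017,0],[0.249,0.47,0.44,-0.011,-0.206,-0.017,0],[0.249,0.47,0.44,-0.011,-0.206,-0.017,0],[0.249,0.47,0.44,-0.011,-0.206,-0.017,0]],
  ],
)

```text
time_s: 3.38
ee_pos: [0.4405, -0.1613, 0.2397]
eef_rot: [-3.135, -0.001, 2.189]
force: [0.1, -0.4, -0.5]
grip_width: 0.0936
```

```bash
python3 - <<'E'
from h import *
o=get_obs();print(o['ee_pos'],o['eef_rot'],o['qpos'],o['time_s'])
print(rel([0.4646,-0.238,0.10],down(1.098)))
E
```

```text
[ 0.44048798 -0.16133461  0.23969103] [-3.13494161e+00 -7.79662931e-04  2.18935529e+00] [-0.4260884   0.09374215  1.68689173 -0.00547548  1.36497621 -1.04352016] 3.3833
([-0.0041, 0.0019, 0.6948, -0.1531, -0.0478, 0.2796], 'rows>=8.7')
```

servo_tool(
  moves=[
    [[-0.004,0.002,0.695,-0.153,-0.048,0.28,0],[-0.004,0.002,0.695,-0.153,-0.048,0.28,0],[-0.004,0.002,0.695,-0.153,-0.048,0.28,0],[-0.004,0.002,0.695,-0.153,-0.048,0.28,0],[-0.004,0.002,0.695,-0.153,-0.048,0.28,0],[-0.004,0.002,0.695,-0.153,-0.048,0.28,0],[-0.004,0.002,0.695,-0.153,-0.048,0.28,0],[-0.004,0.002,0.695,-0.153,-0.048,0.28,0],[-0.004,0.002,0.695,-0.153,-0.048,0.28,0],[-0.004,0.002,0.695,-0.153,-0.048,0.28,0]],
  ],
)

```text
time_s: 4.22
ee_pos: [0.4643, -0.2385, 0.1]
eef_rot: [3.14, 0.003, 1.09]
force: [-0.7, -0.0, 0.6]
grip_width: 0.0939
```

```bash
python3 - <<'E'
from h import *
import pickle
o=get_obs();print(o['ee_pos'],o['eef_rot'],o['time_s'])
d=cams("hover"); w=d['wrist']
im=w['color'][:,:,::-1].copy()
def cw(p,M):
    M=np.array(M);c,s_=np.cos(p[2]),np.sin(p[2]); return np.c_[p[0]+c*M[:,0]-s_*M[:,1],p[1]+s_*M[:,0]+c*M[:,1],M[:,2]]
for a in proj(w,cw((.461,-.245,-2.044),[[-.04,0,.026],[.04,0,.026],[0,0,.026],[.05,.027,.026],[.098,.027,.026],[.05,.053,.026],[.098,.053,.026]])): cv2.circle(im,tuple(int(round(v)) for v in a),2,(0,255,0),-1)
cv2.imwrite("pics/w2.png",im)
print(rel([0.4646,-0.238,0.004],down(1.098)))
E
```

```text
[ 0.46433369 -0.23849645  0.10004446] [3.14014903e+00 2.85552690e-03 1.08990094e+00] 4.2167
([0.0005, 0.0009, 0.0013, 0.0008, -0.0001, 0.192], 'rows>=2.3')
```

View pics/w2.png

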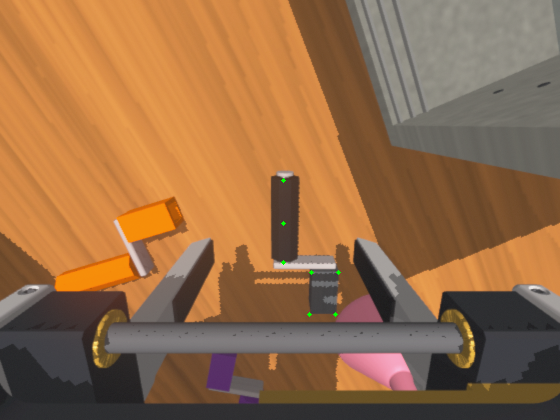

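servo_tool(
  moves=[
    [[0,0,0,0.001,0,0.08,0],[0,0,0,0.001,0,0.15,0],[0,0,0,0.001,0,0.19,0],[0,0,0,0.001,0,0.195,0],[0,0,0,0.001,0,0.195,0.5],[0,0,0,0.001,0,0.195,1],[0,0,0,0.001,0,0.195,1],[0,0,0,0.001,0,0.195,1],[0,0,0,0.001,0,0.195,1],[0,0,0,0.001,0,0.195,1]],
  ],
  squeeze=45,
)

```text
time_s: 5.2
ee_pos: [0.4648, -0.238, 0.0028]
eef_rot: [3.14, 0.001, 1.1]
force: [-0.1, 0.6, -0.3]
grip_width: 0.0574
```

servo_tool(
  moves=[
    [[0,0,0,0,0,0,1],[0,0,0,0,0,0,1],[0,0,0,0,0,0,1],[0,0,0,0,0,0,1],[0,0,0,0,0,0,1],[0,0,0,0,0,0,1],[0,0,0,0,0,0,1]],
  ],
)

```text
time_s: 5.78
ee_pos: [0.4648, -0.238, 0.0028]
eef_rot: [3.14, 0.002, 1.1]
force: [0.2, -0.2, -0.2]
grip_width: 0.0256
```

servo_tool(
  moves=[
    [[0,0,0,0,0,-0.03,1],[0,0,0,0,0,-0.06,1],[0,0,0,0,0,-0.1,1],[0,0,0,0,0,-0.15,1],[0,0,0,0,0,-0.21,1],[0,0,0,0,0,-0.27,1],[0,0,0,0,0,-0.3,1],[0,0,0,0,0,-0.3,1],[0,0,0,0,0,-0.3,1]],
  ],
)

```text
time_s: 6.53
ee_pos: [0.4646, -0.2376, 0.1525]
eef_rot: [3.14, 0.001, 1.1]
force: [-0.3, -0.8, -3.4]
grip_width: 0.0257
```

```bash
python3 - <<'E'
from h import *
o=get_obs();print(o['ee_pos'],o['eef_rot'],o['grip_width'],o['force'])
d=cams("lift"); cv2.imwrite("pics/w3.png",d['wrist']['color'][:,:,::-1])
crop(d['scene'],"s3.png",290,110,410,210,6)
E
```

```text
[ 0.46462175 -0.23764642  0.152464  ] [3.13999103e+00 1.47003513e-03 1.10035005e+00] 0.025680200391351764 [-0.27401906 -0.75636288 -3.42084497]
```

View pics/w3.png

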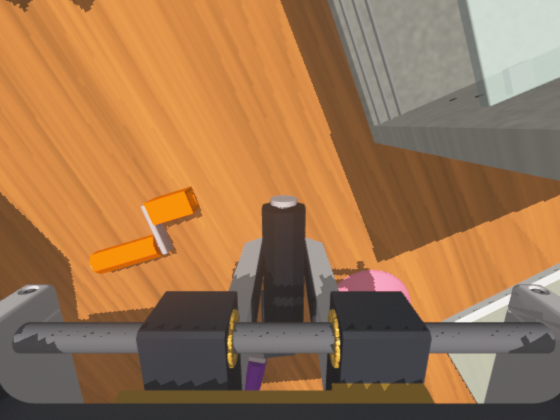

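View pics/s3.png

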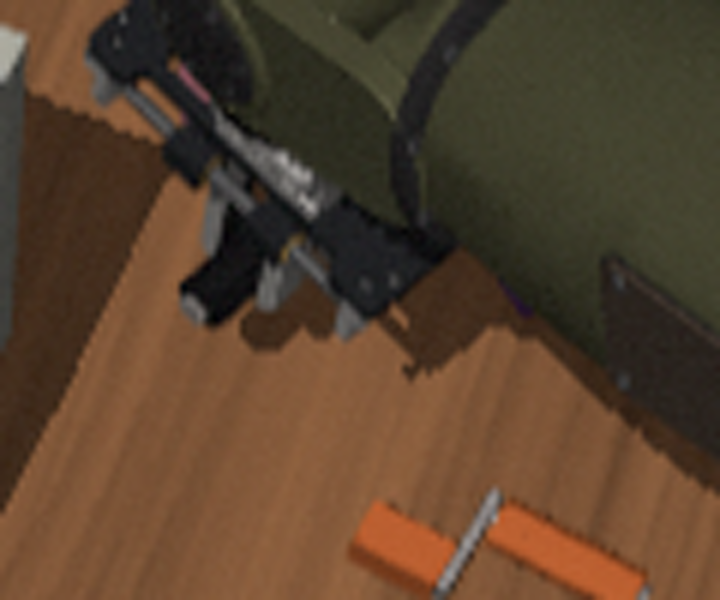

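```bash
python3 - <<'E'
from h import *
import pickle
w=pickle.load(open('cams_lift.pkl','rb'))['wrist']; o=get_obs()
T=R.from_euler('xyz',o['eef_rot'])
c=o['ee_pos']+np.array([0,0,.0102])
for L in (.032,.036): print(proj(w,[c+T.apply([L,dy,-.013*0]) for dy in (-.013,.013)]).round(1))
print(rel([0.40,-0.12,0.17],down(2.1)))
E
```

```text
[[261.8 207.2]
 [304.7 207.2]]
[[261.7 200.8]
 [304.8 200.8]]
([-0.0014, 0.0002, -0.6365, 0.1511, -0.2206, -0.0378], 'rows>=8.0')
```

servo_tool(
  moves=[
    [[0,0,-0.636,0.151,-0.221,-0.038,1],[0,0,-0.636,0.151,-0.221,-0.038,1],[0,0,-0.636,0.151,-0.221,-0.038,1],[0,0,-0.636,0.151,-0.221,-0.038,1],[0,0,-0.636,0.151,-0.221,-0.038,1],[0,0,-0.636,0.151,-0.221,-0.038,1],[0,0,-0.636,0.151,-0.221,-0.038,1],[0,0,-0.636,0.151,-0.221,-0.038,1],[0,0,-0.636,0.151,-0.221,-0.038,1],[0,0,-0.636,0.151,-0.221,-0.038,1]],
  ],
)

```text
time_s: 7.52
ee_pos: [0.3995, -0.1198, 0.1693]
eef_rot: [-3.139, -0.002, 2.095]
force: [-0.3, -0.5, -1.3]
grip_width: 0.0258
```

```bash
python3 - <<'E'
from h import *
o=get_obs();print(o['ee_pos'],o['eef_rot'],o['grip_width'],o['force'],o['qpos'])
print(rel([0.412,0.0135,0.1205],down(3.067)))
E
```

```text
[ 0.39948112 -0.11982302  0.16926768] [-3.13863517e+00 -1.93914822e-03  2.09530576e+00] 0.02575558401802532 [-0.25584457 -0.46993298 -1.27055585] [-3.78546531e-01  3.91400120e-02  1.91466767e+00 -1.20752849e-03
  1.19113920e+00 -9.02609434e-01]
([-0.0011, -0.0021, -0.6186, 0.2181, 0.1555, 0.0975], 'rows>=7.8')
```

servo_tool(
  moves=[
    [[-0.001,-0.002,-0.3,0.1,0.07,0.0,1],[-0.001,-0.002,-0.619,0.15,0.1,0.03,1],[-0.001,-0.002,-0.619,0.18,0.12,0.06,1],[-0.001,-0.002,-0.619,0.2,0.14,0.08,1],[-0.001,-0.002,-0.619,0.218,0.156,0.0975,1],[-0.001,-0.002,-0.619,0.218,0.156,0.0975,1],[-0.001,-0.002,-0.619,0.218,0.156,0.0975,1],[-0.001,-0.002,-0.619,0.218,0.156,0.0975,1],[-0.001,-0.002,-0.619,0.218,0.156,0.0975,1],[-0.001,-0.002,-0.619,0.218,0.156,0.0975,1],[-0.001,-0.002,-0.619,0.218,0.156,0.0975,1]],
  ],
)

```text
time_s: 8.43
ee_pos: [0.4121, 0.0136, 0.1203]
eef_rot: [-3.141, -0.001, 3.062]
force: [-0.4, -0.1, -1.6]
grip_width: 0.0255
```

```bash
python3 - <<'E'
from h import *
o=get_obs();print(o['ee_pos'],o['eef_rot'],o['grip_width'],o['force'],o['qpos'])
d=cams("pre"); w=d['wrist']; cv2.imwrite("pics/w4.png",cv2.rotate(w['color'],cv2.ROTATE_180)[:,:,::-1])
crop(d['scene'],"s4.png",230,160,350,280,5)
crop(d['top'],"t4.png",220,170,340,270,6)
E
```

```text
[0.41213964 0.01355674 0.12030994] [-3.14144338e+00 -5.20993417e-04  3.06227380e+00] 0.025477609167837072 [-0.41920828 -0.14928461 -1.60475454] [-5.59017912e-02  9.26735221e-02  1.98402758e+00 -1.56617036e-04
  1.06541590e+00 -1.54730345e+00]
```

View pics/w4.png

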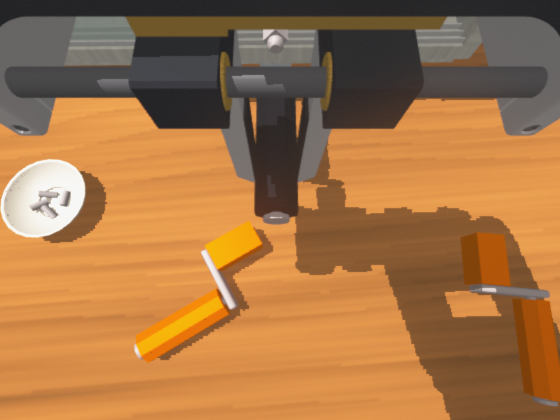

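View pics/s4.png

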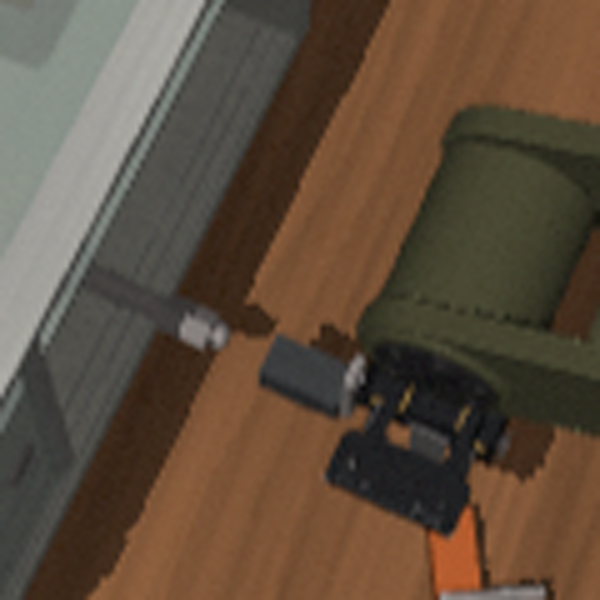

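View pics/t4.png

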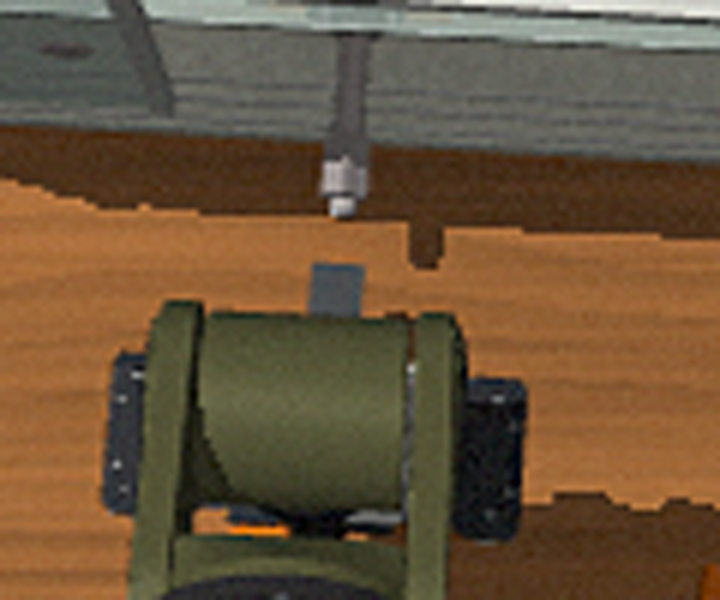

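```bash
python3 - <<'E'
from h import *
import pickle
d=pickle.load(open('cams_pre.pkl','rb')); 
t,s=d['top'],d['scene']; o=get_obs()
yaw=o['eef_rot'][2]-np.pi; a=np.array([np.cos(yaw),np.sin(yaw),0]);l=np.array([-a[1],a[0],0]);u=np.array([0,0,1.])
c=o['ee_pos']+[0,0,.0102]+a*.008
ax=c-u*.04
tip=np.array([.5425,.0037,.0905]); b=np.array([.997,-.075,0])
for n,cam,(u0,v0,u1,v1),k in (("s",s,(255,210,310,250),14),("t",t,(255,190,300,230),16)):
    im=cv2.resize(cam['color'][v0:v1,u0:u1,::-1],None,fx=k,fy=k,interpolation=cv2.INTER_CUBIC)
    def dot(P,col):
        p=((proj(cam,P)[0]-[u0,v0]+.5)*k-.5).round().astype(int); cv2.circle(im,tuple(int(x) for x in p),3,col,-1); return p.tolist()
    for X in (.05,.098):
        for i,j in ((1,1),(1,-1),(-1,1),(-1,-1)): dot(ax+a*X+l*.013*i+u*.013*j,(0,255,0))
    dot(tip,(0,0,255))
    for th in np.arange(0,6.28,.4): dot(tip+l2*np.cos(th)*.0075+u*np.sin(th)*.0075 if 0 else tip+.0075*(np.array([.075,.997,0])*np.cos(th)+u*np.sin(th)),(255,0,255))
    for dd in (.01,.042):
        dot(tip+b*dd+u*.0113,(0,255,255)); dot(tip+b*dd+.0113*np.array([.075,.997,0]),(0,255,255)); dot(tip+b*dd-.0113*np.array([.075,.997,0]),(0,255,255))
    cv2.imwrite(f"pics/{n}5.png",im)
E
```

```text
(no output)
```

View pics/s5.png

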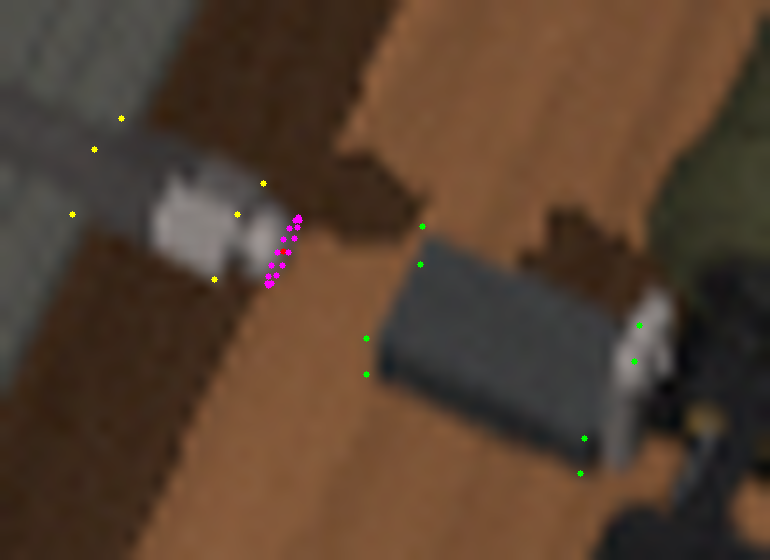

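View pics/t5.png

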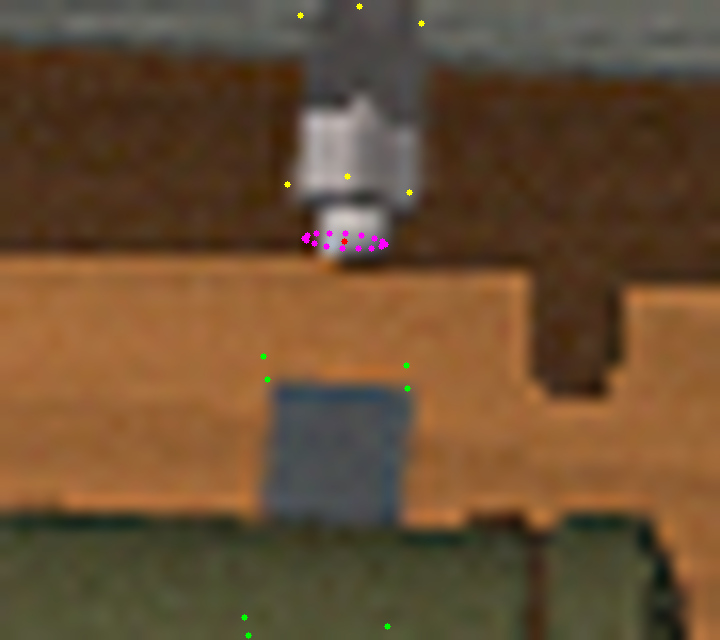

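servo_tool(
  moves=[
    [[0,0,0,-0.02,0,0,1],[0,0,0,-0.04,0,0,1],[0,0,0,-0.05,0,0,1],[0,0,0,-0.05,0,0,1]],
  ],
)

```text
time_s: 8.92
ee_pos: [0.4383, 0.0115, 0.1203]
eef_rot: [-3.141, -0.0, 3.064]
force: [0.2, -0.2, -2.0]
grip_width: 0.0255
```

servo_tool(
  moves=[
    [[0,0,0,-0.004,0,0,1],[0,0,0,-0.006,0,0,1],[0,0,0,-0.006,0,0,1]],
  ],
)

```text
time_s: 9.17
ee_pos: [0.4414, 0.0112, 0.1203]
eef_rot: [-3.141, -0.0, 3.064]
force: [1.2, -0.3, -3.0]
grip_width: 0.0254
```

```bash
python3 - <<'E'
from h import *
o=get_obs();print(o['ee_pos'],o['eef_rot'],o['grip_width'],o['force'],o['moment'])
t,s=camera('top'),camera('scene')
crop(s,"s6.png",255,210,310,250,10);crop(t,"t6.png",255,190,300,230,12)
E
```

```text
[0.4413968  0.01123733 0.1202631 ] [-3.14144736e+00 -2.59599042e-04  3.06438201e+00] 0.02542444757265581 [ 1.15671979 -0.31849477 -2.96196638] [ 0.07993866 -0.04596992  0.04163697]
```

View pics/s6.png

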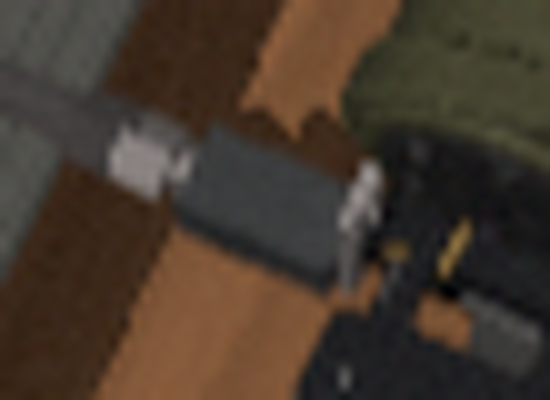

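View pics/t6.png

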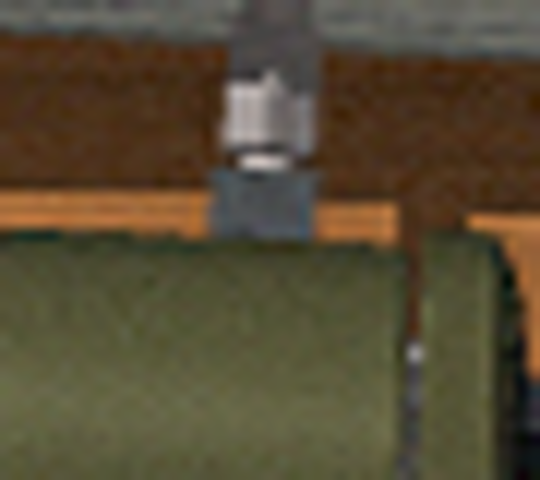

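servo_tool(
  moves=[
    [[0,0,0,-0.004,0,0,1],[0,0,0,-0.004,0,0,1]],
  ],
)

```text
time_s: 9.43
ee_pos: [0.4434, 0.0111, 0.1204]
eef_rot: [-3.141, 0.0, 3.064]
force: [0.6, -1.1, -2.4]
grip_width: 0.0252
```

servo_tool(
  moves=[
    [[0,0,0,-0.004,0,0,1],[0,0,0,-0.004,0,0,1]],
  ],
)

```text
time_s: 9.6
ee_pos: [0.4457, 0.0109, 0.1205]
eef_rot: [-3.141, 0.0, 3.064]
force: [-0.7, -0.4, -2.8]
grip_width: 0.0252
```

servo_tool(
  moves=[
    [[0,0,0,-0.004,0,0,1],[0,0,0,-0.004,0,0,1]],
  ],
)

```text
time_s: 9.77
ee_pos: [0.4471, 0.0108, 0.1202]
eef_rot: [-3.141, -0.002, 3.064]
force: [-4.8, 0.8, 0.5]
grip_width: 0.0254
```

```bash
python3 - <<'E'
from h import *
o=get_obs();print(o['ee_pos'],o['eef_rot'],o['grip_width'],o['force'],o['moment'])
t,s=camera('top'),camera('scene')
crop(s,"s7.png",255,210,310,250,10);crop(t,"t7.png",255,190,300,230,12)
E
```

```text
[0.44710161 0.01081255 0.12021745] [-3.14140658e+00 -1.89665362e-03  3.06448208e+00] 0.025366322812106004 [-4.78748607  0.81822827  0.47364405] [ 0.15955795  0.94437428 -0.02681229]
```

View pics/s7.png

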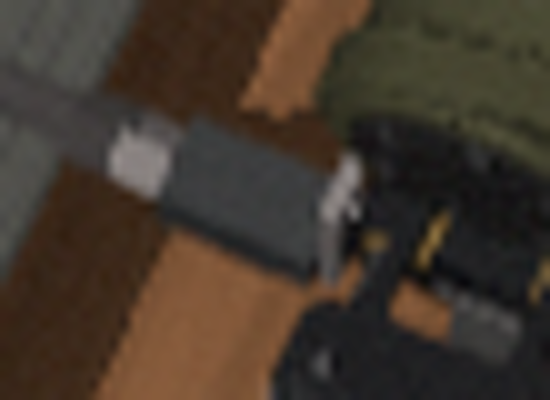

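View pics/t7.png

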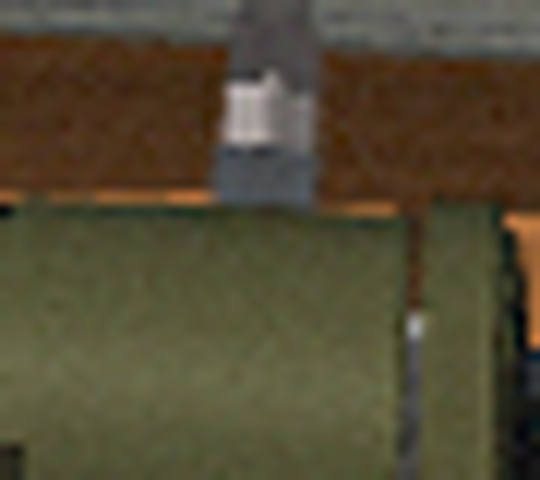

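servo_tool(
  moves=[
    [[0,0,0,0.003,0,0,1],[0,0,0,0.003,-0.0104,0.0007,1],[0,0,0,0.003,-0.0207,0.0027,1],[0,0,0,0.003,-0.0306,0.0061,1],[0,0,0,0.003,-0.04,0.0107,1],[0,0,0,0.003,-0.0487,0.0165,1],[0,0,0,0.003,-0.0566,0.0234,1],[0,0,0,0.003,-0.0566,0.0234,1]],
  ],
)

```text
time_s: 10.53
ee_pos: [0.443, -0.0179, 0.1078]
eef_rot: [-3.141, -0.003, 3.064]
force: [0.8, 1.1, -2.0]
grip_width: 0.0256
```

servo_tool(
  moves=[
    [[0,0,0,-0.004,0,0,1],[0,0,0,-0.004,0,0,1]],
  ],
)

```text
time_s: 10.7
ee_pos: [0.4451, -0.0182, 0.1077]
eef_rot: [-3.141, -0.003, 3.064]
force: [-0.9, 1.2, -1.9]
grip_width: 0.0259
```

servo_tool(
  moves=[
    [[0,0,0,-0.004,0,0,1],[0,0,0,-0.004,0,0,1]],
  ],
)

```text
time_s: 10.87
ee_pos: [0.4474, -0.0182, 0.1077]
eef_rot: [-3.141, -0.003, 3.064]
force: [-1.4, 0.7, -0.4]
grip_width: 0.0256
```

servo_tool(
  moves=[
    [[0,0,0,-0.004,0,0,1],[0,0,0,-0.004,0,0,1]],
  ],
)

```text
time_s: 11.03
ee_pos: [0.4499, -0.0183, 0.1079]
eef_rot: [-3.141, -0.002, 3.064]
force: [0.5, 0.4, -1.8]
grip_width: 0.0256
```

servo_tool(
  moves=[
    [[0,0,0,-0.004,0,0,1],[0,0,0,-0.004,0,0,1]],
  ],
)

```text
time_s: 11.2
ee_pos: [0.4523, -0.0184, 0.108]
eef_rot: [-3.141, -0.002, 3.064]
force: [-0.3, 0.7, -2.1]
grip_width: 0.0255
```

servo_tool(
  moves=[
    [[0,0,0,-0.006,0,0,1],[0,0,0,-0.012,0,0,1],[0,0,0,-0.012,0,0,1]],
  ],
)

```text
time_s: 11.45
ee_pos: [0.4589, -0.019, 0.1081]
eef_rot: [-3.141, -0.001, 3.064]
force: [0.6, 0.8, -2.1]
grip_width: 0.0252
```

servo_tool(
  moves=[
    [[0,0,0,-0.006,0,0,1],[0,0,0,-0.01,0,0,1],[0,0,0,-0.01,0,0,1]],
  ],
)

```text
time_s: 11.7
ee_pos: [0.4643, -0.0194, 0.1081]
eef_rot: [-3.141, -0.001, 3.064]
force: [1.6, 0.9, -1.8]
grip_width: 0.0254
```

servo_tool(
  moves=[
    [[0,0,0,-0.006,0,0,1],[0,0,0,-0.006,0,0,1]],
  ],
)

```text
time_s: 11.87
ee_pos: [0.4677, -0.0197, 0.1081]
eef_rot: [-3.141, -0.001, 3.064]
force: [1.1, 0.5, -1.9]
grip_width: 0.0254
```

servo_tool(
  moves=[
    [[0,0,0,-0.006,0,0,1],[0,0,0,-0.006,0,0,1]],
  ],
)

```text
time_s: 12.03
ee_pos: [0.4712, -0.0199, 0.1081]
eef_rot: [-3.141, -0.0, 3.064]
force: [0.8, 1.9, -1.0]
grip_width: 0.0255
```

servo_tool(
  moves=[
    [[0,0,0,-0.004,0,0,1],[0,0,0,-0.004,0,0,1]],
  ],
)

```text
time_s: 12.2
ee_pos: [0.4733, -0.0201, 0.1081]
eef_rot: [-3.141, -0.001, 3.064]
force: [-0.1, 0.7, -1.9]
grip_width: 0.0254
```

servo_tool(
  moves=[
    [[0,0,0,-0.003,0,0,1],[0,0,0,-0.003,0,0,1]],
  ],
)

```text
time_s: 12.37
ee_pos: [0.4737, -0.0202, 0.1076]
eef_rot: [-3.141, -0.004, 3.064]
force: [-7.7, 0.9, 0.5]
grip_width: 0.0254
```

servo_tool(
  moves=[
    [[0,0,0,-0.003,0,0,1],[0,0,0,-0.003,0,0,1]],
  ],
)

```text
time_s: 12.53
ee_pos: [0.4736, -0.0203, 0.107]
eef_rot: [-3.141, -0.009, 3.064]
force: [-11.0, -0.8, 1.9]
grip_width: 0.0254
```

```bash
cat > wind.py <<'E'
from h import *
import sys,json
S0,CL,CZ,PSI0=0.4728,0.0450,0.0901,45.
YAW=-0.0765
def pose(psi,ds=0):
    n=(psi-PSI0)/360; s=S0+.0025*n+ds; cz=CZ+.0043*n; p=np.radians(psi)
    a=np.array([np.cos(YAW),np.sin(YAW),0]); l=np.array([-a[1],a[0],0])
    return a*s+l*(CL-.04*np.sin(p))+np.array([0,0,cz+.04*np.cos(p)-.0102])
if __name__=="__main__":
    o=get_obs(); psi,end,step=map(float,sys.argv[1:4]); rows=[]
    a=np.array([np.cos(YAW),np.sin(YAW),0]); l=np.array([-a[1],a[0],0])
    print("t",o['time_s'],"dev from psi: s,l,z mm",[round(1e3*float((o['ee_pos']-pose(psi))@v),2) for v in (a,l,np.array([0,0,1.]))],"force s,l,z",[round(float(o['force']@v),1) for v in (a,l,np.array([0,0,1.]))], o['grip_width'])
    L=o['ee_pos']@l-CL; Z=o['ee_pos'][2]+.0102-(CZ+.0043*(psi-PSI0)/360); print("psi meas %.1f r %.1f"%(np.degrees(np.arctan2(-L,Z)),1e3*np.hypot(L,Z)))
    while psi<end-1e-6:
        psi=min(psi+step,end); rows.append(rel(pose(psi),down(np.pi+YAW),o)[0]+[1])
    rows.append(rows[-1]); print([[round(x,3 if i<3 else 4) for i,x in enumerate(r)] for r in rows])
E
python3 wind.py 45 105 15
```

```text
t 12.5333 dev from psi: s,l,z mm [0.98, -0.77, -1.23] force s,l,z [-10.9, -1.7, 1.9] 0.025449959602917196
psi meas 47.0 r 39.7
[[-0.0, -0.005, -0.0, 0.0016, -0.0112, 0.0138, 1], [-0.0, -0.005, -0.0, 0.0012, -0.0191, 0.0327, 1], [-0.0, -0.005, -0.0, 0.0009, -0.0219, 0.0531, 1], [-0.0, -0.005, -0.0, 0.0005, -0.0191, 0.0734, 1], [-0.0, -0.005, -0.0, 0.0005, -0.0191, 0.0734, 1]]
```

servo_tool(
  moves=[
    [[0,-0.005,0,0.0016,-0.0112,0.0138,1],[0,-0.005,0,0.0012,-0.0191,0.0327,1],[0,-0.005,0,0.0009,-0.0219,0.0531,1],[0,-0.005,0,0.0005,-0.0191,0.0734,1],[0,-0.005,0,0.0005,-0.0191,0.0734,1]],
  ],
)

```text
time_s: 12.95
ee_pos: [0.4727, -0.0301, 0.0689]
eef_rot: [-3.141, -0.0, 3.064]
force: [1.8, -0.3, 4.3]
grip_width: 0.0256
```

```bash
python3 wind.py 105 255 15
```

```text
t 12.95 dev from psi: s,l,z mm [0.45, -0.25, -1.33] force s,l,z [1.8, -0.2, 4.3] 0.025619788307495665
psi meas 106.7 r 40.6
[[-0.001, -0.0, -0.001, 0.0007, 0.0085, 0.0163, 1], [-0.001, -0.0, -0.001, 0.0005, 0.0212, 0.0325, 1], [-0.001, -0.0, -0.001, 0.0003, 0.0378, 0.0448, 1], [-0.001, -0.0, -0.001, 0.0001, 0.0571, 0.0524, 1], [-0.001, -0.0, -0.001, -0.0, 0.0778, 0.0548, 1], [-0.001, -0.0, -0.001, -0.0002, 0.0985, 0.0517, 1], [-0.001, -0.0, -0.001, -0.0004, 0.1178, 0.0433, 1], [-0.001, -0.0, -0.001, -0.0006, 0.1344, 0.0302, 1], [-0.001, -0.0, -0.001, -0.0008, 0.1471, 0.0133, 1], [-0.001, -0.0, -0.001, -0.001, 0.155, -0.0064, 1], [-0.001, -0.0, -0.001, -0.001, 0.155, -0.0064, 1]]
```

servo_tool(
  moves=[
    [[0,0,0,0.0007,0.0085,0.0163,1],[0,0,0,0.0005,0.0212,0.0325,1],[0,0,0,0.0003,0.0378,0.0448,1],[0,0,0,0.0001,0.0571,0.0524,1],[0,0,0,0,0.0778,0.0548,1],[0,0,0,-0.0002,0.0985,0.0517,1],[0,0,0,-0.0004,0.1178,0.0433,1],[0,0,0,-0.0006,0.1344,0.0302,1],[0,0,0,-0.0008,0.1471,0.0133,1],[0,0,0,-0.001,0.155,-0.0064,1],[0,0,0,-0.001,0.155,-0.0064,1]],
  ],
)

```text
time_s: 13.87
ee_pos: [0.4792, 0.0475, 0.073]
eef_rot: [-3.141, -0.001, 3.064]
force: [-0.7, -0.0, -5.5]
grip_width: 0.0254
```

```bash
python3 wind.py 255 405 15
```

```text
t 13.8667 dev from psi: s,l,z mm [-0.06, 0.36, 0.9] force s,l,z [-0.6, -0.1, -5.5] 0.025383422970139603
psi meas -103.6 r 40.1
[[-0.001, -0.0, -0.001, -0.0003, 0.002, -0.0193, 1], [-0.001, -0.0, -0.001, -0.0005, -0.0007, -0.0403, 1], [-0.001, -0.0, -0.001, -0.0007, -0.0088, -0.06, 1], [-0.001, -0.0, -0.001, -0.0009, -0.0215, -0.0769, 1], [-0.001, -0.0, -0.001, -0.0012, -0.0381, -0.0899, 1], [-0.001, -0.0, -0.001, -0.0014, -0.0574, -0.0983, 1], [-0.001, -0.0, -0.001, -0.0016, -0.0781, -0.1013, 1], [-0.001, -0.0, -0.001, -0.0018, -0.0988, -0.099, 1], [-0.001, -0.0, -0.001, -0.0021, -0.1181, -0.0913, 1], [-0.001, -0.0, -0.001, -0.0023, -0.1346, -0.0789, 1], [-0.001, -0.0, -0.001, -0.0023, -0.1346, -0.0789, 1]]
```

servo_tool(
  moves=[
    [[0,0,0,-0.0003,0.002,-0.0193,1],[0,0,0,-0.0005,-0.0007,-0.0403,1],[0,0,0,-0.0007,-0.0088,-0.06,1],[0,0,0,-0.0009,-0.0215,-0.0769,1],[0,0,0,-0.0012,-0.0381,-0.0899,1],[0,0,0,-0.0014,-0.0574,-0.0983,1],[0,0,0,-0.0016,-0.0781,-0.1013,1],[0,0,0,-0.0018,-0.0988,-0.099,1],[0,0,0,-0.0021,-0.1181,-0.0913,1],[0,0,0,-0.0023,-0.1346,-0.0789,1],[0,0,0,-0.0023,-0.1346,-0.0789,1]],
  ],
)

```text
time_s: 14.78
ee_pos: [0.4751, -0.0207, 0.1129]
eef_rot: [-3.141, -0.0, 3.063]
force: [-2.5, 5.0, 0.4]
grip_width: 0.0257
```

```bash
python3 wind.py 405 495 15; python3 - <<'E'
from h import *
import pickle
d=cams("t1"); r=pickle.load(open('cams_ref0.pkl','rb'))
# jar regions differential
for n,box in (("top",(255,100,345,150)),("scene",(180,120,255,205))):
    u0,v0,u1,v1=box
    for (k) in (0,):
        A=cv2.cvtColor(r[n]['color'],cv2.COLOR_RGB2GRAY)[v0:v1,u0:u1].astype(np.float32);B=cv2.cvtColor(d[n]['color'],cv2.COLOR_RGB2GRAY)[v0:v1,u0:u1].astype(np.float32)
        print(n,cv2.phaseCorrelate(A,B,cv2.createHanningWindow((u1-u0,v1-v0),cv2.CV_32F)), np.abs(A-B).mean())
    cv2.imwrite(f"pics/{n}_cmp.png",np.vstack([cv2.resize(x[n]['color'][v0:v1,u0:u1,::-1],None,fx=3.5,fy=3.5,interpolation=cv2.INTER_CUBIC) for x in (r,d)]))
pin=np.array([.712,.0146,.26])
for n in ("top","scene"):
    for dz in (.001,.008): print(n,dz,proj(r[n],pin+[0,0,dz])-proj(r[n],pin))
cv2.imwrite("pics/w8.png",cv2.rotate(d['wrist']['color'],cv2.ROTATE_180)[:,:,::-1])
E
```

```text
t 14.7833 dev from psi: s,l,z mm [-0.02, -1.04, 0.42] force s,l,z [-2.9, 4.8, 0.4] 0.02566371691936064
psi meas 45.6 r 41.0
[[-0.0, -0.0, -0.001, -0.0003, -0.0106, 0.017, 1], [-0.0, -0.0, -0.001, -0.0005, -0.0186, 0.036, 1], [-0.0, -0.0, -0.001, -0.0007, -0.0213, 0.0563, 1], [-0.0, -0.0, -0.001, -0.0009, -0.0186, 0.0767, 1], [-0.0, -0.0, -0.001, -0.0011, -0.0106, 0.0956, 1], [-0.0, -0.0, -0.001, -0.0013, 0.0021, 0.1118, 1], [-0.0, -0.0, -0.001, -0.0013, 0.0021, 0.1118, 1]]
top ((-0.056811684112460625, -0.07624801329395225), 0.9320230222278171) 1.3832651
scene ((0.4653191169804174, 0.00973008818846921), 0.9669454210069445) 2.069804
top 0.001 [[-0.01118854 -0.12694314]]
top 0.008 [[-0.09001589 -1.02130375]]
scene 0.001 [[-0.05696226 -0.149085  ]]
scene 0.008 [[-0.45831605 -1.19953182]]
```

View pics/top_cmp.png

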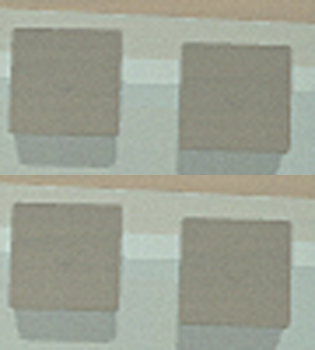

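View pics/scene_cmp.png

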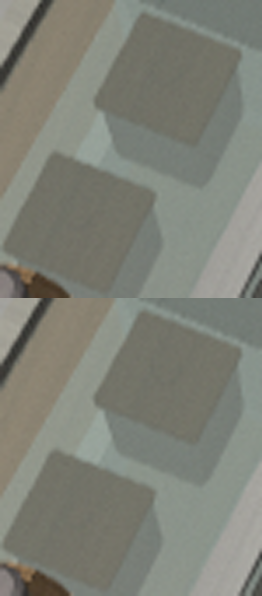

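View pics/w8.png

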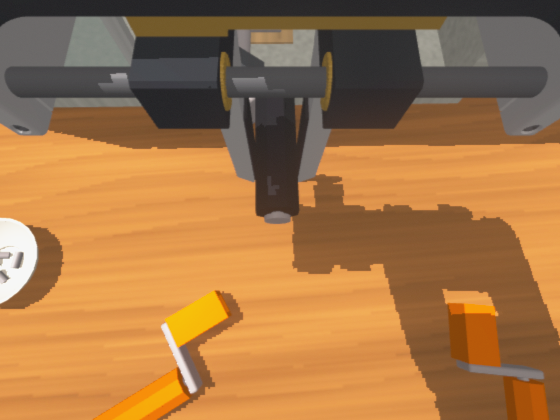

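```bash
cat > lift.py <<'E'
from h import *
import pickle,sys
r=pickle.load(open('cams_ref0.pkl','rb'))
def meas(d,verbose=True):
    out=[]
    boxes={'top':[(254,104,294,145),(302,108,342,151),],'scene':[(205,122,252,165),(179,161,228,206)]}
    for n in boxes:
        for b in boxes[n]:
            u0,v0,u1,v1=b
            A=cv2.cvtColor(r[n]['color'],cv2.COLOR_RGB2GRAY)[v0:v1,u0:u1].astype(np.float32);B=cv2.cvtColor(d[n]['color'],cv2.COLOR_RGB2GRAY)[v0:v1,u0:u1].astype(np.float32)
            W=np.array([[1,0,0],[0,1,0]],np.float32)
            cc,W=cv2.findTransformECC(A,B,W,cv2.MOTION_TRANSLATION,(cv2.TERM_CRITERIA_EPS|cv2.TERM_CRITERIA_COUNT,200,1e-6),None,3)
            g={'top':np.array([-.0112,-.127]),'scene':np.array([-.057,-.149])}[n]
            sh=W[:,2]; out.append(float(sh@g/(g@g)));print(n,b,sh.round(3),round(cc,4),"lift mm %.2f"%out[-1])
    return out
if __name__=="__main__": meas(pickle.load(open(sys.argv[1],'rb')))
E
python3 lift.py cams_t1.pkl; echo; python3 lift.py cams_pre.pkl; echo; python3 lift.py cams_hover.pkl
```

```text
top (254, 104, 294, 145) [-0.005 -0.005] 0.9972 lift mm 0.04
top (302, 108, 342, 151) [-0.002 -0.021] 0.9984 lift mm 0.16
scene (205, 122, 252, 165) [-0.001 -0.025] 0.9965 lift mm 0.15
scene (179, 161, 228, 206) [-0.026 -0.003] 0.9993 lift mm 0.08

top (254, 104, 294, 145) [0.005 0.018] 0.9985 lift mm -0.15
top (302, 108, 342, 151) [-0.009 -0.029] 0.9984 lift mm 0.24
scene (205, 122, 252, 165) [-0.027 -0.055] 0.9978 lift mm 0.38
scene (179, 161, 228, 206) [-0.024  0.004] 0.9994 lift mm 0.03

top (254, 104, 294, 145) [0.004 0.021] 0.9985 lift mm -0.17
top (302, 108, 342, 151) [-0.004 -0.009] 0.9974 lift mm 0.07
scene (205, 122, 252, 165) [-0.001 -0.029] 0.9989 lift mm 0.17
scene (179, 161, 228, 206) [0.001 0.007] 0.9994 lift mm -0.04
```

servo_tool(
  moves=[
    [[0,0,0,-0.0003,-0.0106,0.017,1],[0,0,0,-0.0005,-0.0186,0.036,1],[0,0,0,-0.0007,-0.0213,0.0563,1],[0,0,0,-0.0009,-0.0186,0.0767,1],[0,0,0,-0.0011,-0.0106,0.0956,1],[0,0,0,-0.0013,0.0021,0.1118,1],[0,0,0,-0.0013,0.0021,0.1118,1]],
  ],
)

```text
time_s: 15.52
ee_pos: [0.4762, -0.0191, 0.0576]
eef_rot: [-3.14, 0.001, 3.062]
force: [-0.8, -8.2, 0.9]
grip_width: 0.0254
```

```bash
python3 wind.py 495 585 15
```

```text
t 15.5167 dev from psi: s,l,z mm [0.37, 0.66, 0.64] force s,l,z [-0.1, -8.2, 0.9] 0.02540547293634539
psi meas 135.0 r 39.1
[[-0.001, 0.0, -0.002, 0.0006, 0.0153, 0.0136, 1], [-0.001, 0.0, -0.002, 0.0004, 0.0346, 0.0212, 1], [-0.001, 0.0, -0.002, 0.0003, 0.0553, 0.0235, 1], [-0.001, 0.0, -0.002, 0.0001, 0.076, 0.0204, 1], [-0.001, 0.0, -0.002, -0.0001, 0.0953, 0.0121, 1], [-0.001, 0.0, -0.002, -0.0002, 0.1118, -0.001, 1], [-0.001, 0.0, -0.002, -0.0002, 0.1118, -0.001, 1]]
```

servo_tool(
  moves=[
    [[0,0,0,0.0006,0.0153,0.0136,1],[0,0,0,0.0004,0.0346,0.0212,1],[0,0,0,0.0003,0.0553,0.0235,1],[0,0,0,0.0001,0.076,0.0204,1],[0,0,0,-0.0001,0.0953,0.0121,1],[0,0,0,-0.0002,0.1118,-0.001,1],[0,0,0,-0.0002,0.1118,-0.001,1]],
  ],
)

```text
time_s: 16.1
ee_pos: [0.4809, 0.0372, 0.0593]
eef_rot: [-3.14, 0.001, 3.063]
force: [-2.0, -2.1, -5.3]
grip_width: 0.0257
```

```bash
python3 wind.py 585 675 15; python3 -c "
from h import *
cams('t2')"; python3 lift.py cams_t2.pkl
```

```text
t 16.1 dev from psi: s,l,z mm [0.11, 0.6, 1.22] force s,l,z [-1.8, -2.2, -5.3] 0.025745775561480038
psi meas -133.1 r 39.6
[[-0.001, 0.001, -0.001, 0.0, 0.0115, -0.0145, 1], [-0.001, 0.001, -0.001, -0.0002, 0.0194, -0.0342, 1], [-0.001, 0.001, -0.001, -0.0004, 0.0221, -0.0552, 1], [-0.001, 0.001, -0.001, -0.0006, 0.0194, -0.0763, 1], [-0.001, 0.001, -0.001, -0.0009, 0.0113, -0.0959, 1], [-0.001, 0.001, -0.001, -0.0011, -0.0014, -0.1128, 1], [-0.001, 0.001, -0.001, -0.0011, -0.0014, -0.1128, 1]]
top (254, 104, 294, 145) [-0.017 -0.013] 0.9983 lift mm 0.11
top (302, 108, 342, 151) [-0.027 -0.031] 0.9984 lift mm 0.26
scene (205, 122, 252, 165) [-0.03  -0.038] 0.9975 lift mm 0.29
scene (179, 161, 228, 206) [-0.03  -0.008] 0.9993 lift mm 0.11
```

servo_tool(
  moves=[
    [[0,0,0,0,0.0115,-0.0145,1],[0,0,0,-0.0002,0.0194,-0.0342,1],[0,0,0,-0.0004,0.0221,-0.0552,1],[0,0,0,-0.0006,0.0194,-0.0763,1],[0,0,0,-0.0009,0.0113,-0.0959,1],[0,0,0,-0.0011,-0.0014,-0.1128,1],[0,0,0,-0.0011,-0.0014,-0.1128,1]],
  ],
)

```text
time_s: 16.83
ee_pos: [0.4812, 0.0357, 0.1169]
eef_rot: [-3.141, 0.002, 3.063]
force: [-5.2, 4.8, -2.1]
grip_width: 0.0258
```

```bash
python3 wind.py 675 765 15; python3 -c "
from h import *
d=cams('t3')
crop(d['scene'],'s9.png',230,190,310,250,9)"; python3 lift.py cams_t3.pkl
```

```text
t 16.8333 dev from psi: s,l,z mm [-0.16, -0.96, 1.2] force s,l,z [-5.6, 4.4, -2.1] 0.02575073984366268
psi meas -42.8 r 40.2
[[-0.0, 0.001, -0.001, -0.0006, -0.0147, -0.0107, 1], [-0.0, 0.001, -0.001, -0.0008, -0.034, -0.019, 1], [-0.0, 0.001, -0.001, -0.0011, -0.0547, -0.0221, 1], [-0.0, 0.001, -0.001, -0.0013, -0.0754, -0.0197, 1], [-0.0, 0.001, -0.001, -0.0016, -0.0947, -0.012, 1], [-0.0, 0.001, -0.001, -0.0018, -0.1112, 0.0003, 1], [-0.0, 0.001, -0.001, -0.0018, -0.1112, 0.0003, 1]]
top (254, 104, 294, 145) [-0.02  -0.034] 0.998 lift mm 0.28
top (302, 108, 342, 151) [-0.012 -0.034] 0.9983 lift mm 0.27
scene (205, 122, 252, 165) [-0.026 -0.053] 0.9974 lift mm 0.37
scene (179, 161, 228, 206) [-0.027  0.001] 0.9993 lift mm 0.05
```

View pics/s9.png

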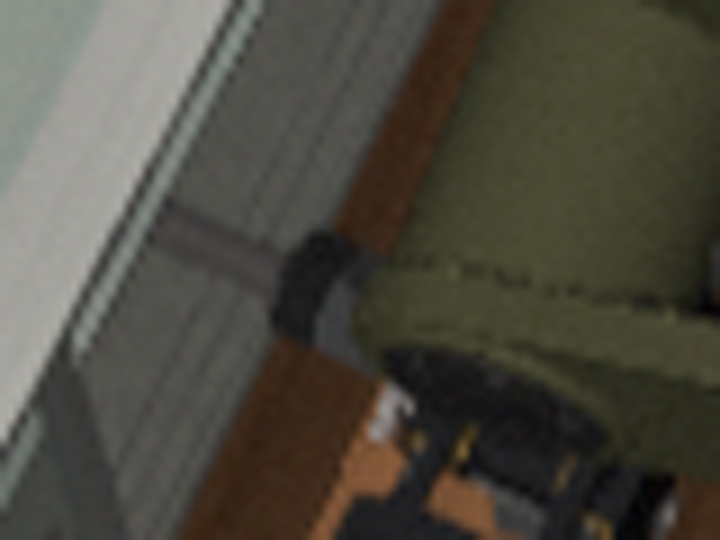

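servo_tool(
  moves=[
    [[0,0,0,0,0,0,0.9],[0,0,0,0,0,0,0.5],[0,0,0,0,0,0,0.2],[0,0,0,0,0,0,0],[0,0,0,0,0,0,0],[0,0,0,0,0,0,0]],
  ],
)

```text
time_s: 17.48
ee_pos: [0.4812, 0.0359, 0.1161]
eef_rot: [-3.141, 0.002, 3.063]
force: [0.1, 0.4, -0.3]
grip_width: 0.0552
```

servo_tool(
  moves=[
    [[0,0,0,0,0,-0.05,0],[0,0,0,0,0,-0.12,0],[0,0,0,0,0,-0.2,0],[0,0,0,0,0,-0.25,0],[0,0,0,0,0,-0.25,0]],
  ],
)

```text
time_s: 17.9
ee_pos: [0.4827, 0.0359, 0.2465]
eef_rot: [-3.141, 0.01, 3.063]
force: [0.1, -0.4, 0.3]
grip_width: 0.0887
```

```bash
python3 - <<'E'
from h import *
print(rel([0.4597,-0.0584,0.2393],R.from_euler('xyz',[3.0177,.8144,2.8852])), get_obs()['grip_width'])
d=cams('rel1'); crop(d['scene'],'s10.png',230,180,320,250,8); cv2.imwrite("pics/w10.png",cv2.rotate(d['wrist']['color'],cv2.ROTATE_180)[:,:,::-1])
E
python3 lift.py cams_rel1.pkl
```

```text
([-0.028, -0.5163, 0.0747, 0.0311, -0.1917, 0.0141], 'rows>=6.6') 0.0887120722896319
top (254, 104, 294, 145) [ 0.004 -0.022] 0.9982 lift mm 0.17
top (302, 108, 342, 151) [-0.018 -0.027] 0.9984 lift mm 0.22
scene (205, 122, 252, 165) [-0.014 -0.045] 0.9977 lift mm 0.30
scene (179, 161, 228, 206) [-0.017 -0.023] 0.9993 lift mm 0.18
```

View pics/s10.png

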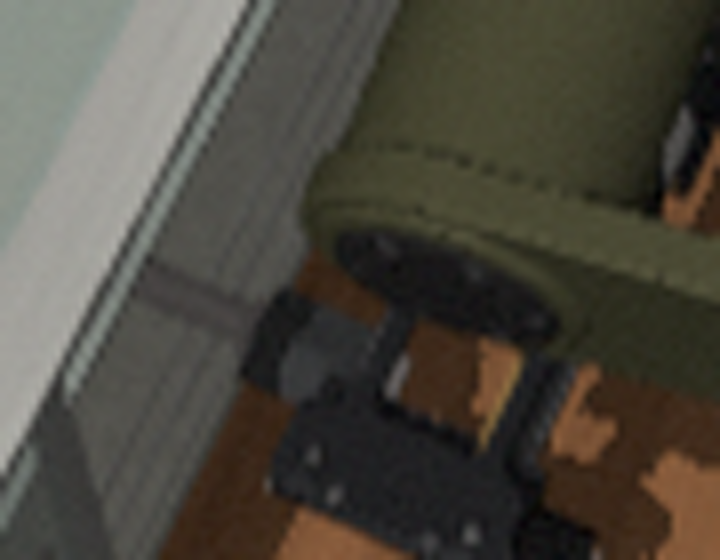

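View pics/w10.png

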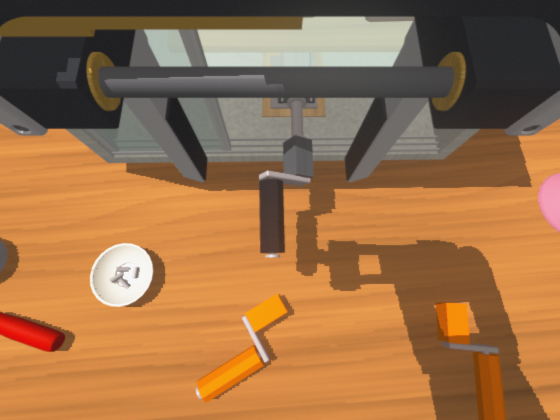

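servo_tool(
  moves=[
    [[-0.028,-0.516,0.075,0.031,-0.192,0.014,0],[-0.028,-0.516,0.075,0.031,-0.192,0.014,0],[-0.028,-0.516,0.075,0.031,-0.192,0.014,0],[-0.028,-0.516,0.075,0.031,-0.192,0.014,0],[-0.028,-0.516,0.075,0.031,-0.192,0.014,0],[-0.028,-0.516,0.075,0.031,-0.192,0.014,0],[-0.028,-0.516,0.075,0.031,-0.192,0.014,0],[-0.028,-0.516,0.075,0.031,-0.192,0.014,0],[-0.028,-0.516,0.075,0.031,-0.192,0.014,0]],
  ],
)

```text
time_s: 18.8
ee_pos: [0.4572, -0.0585, 0.2324]
eef_rot: [3.021, 0.801, 2.887]
force: [-0.0, 0.1, 0.6]
grip_width: 0.0938
```

```bash
python3 - <<'E'
from h import *
import pickle
o=get_obs();print(o['ee_pos'],o['eef_rot'],o['time_s'])
d=cams('ref1'); r=pickle.load(open('cams_ref0.pkl','rb'))
f=lambda c: cv2.resize(cv2.rotate(c['wrist']['color'],cv2.ROTATE_180)[120:270,80:360,::-1],None,fx=2.8,fy=2.8,interpolation=cv2.INTER_CUBIC)
cv2.imwrite("pics/w11.png",f(d)); cv2.imwrite("pics/w11r.png",f(r))
E
python3 lift.py cams_ref1.pkl
```

```text
[ 0.45720474 -0.05849642  0.23236922] [3.0212839  0.80140189 2.88747355] 18.8
top (254, 104, 294, 145) [-0.02  -0.015] 0.9969 lift mm 0.13
top (302, 108, 342, 151) [-0.027 -0.027] 0.9982 lift mm 0.23
scene (205, 122, 252, 165) [-0.015 -0.055] 0.9974 lift mm 0.35
scene (179, 161, 228, 206) [-0.006 -0.009] 0.9987 lift mm 0.06
```

View pics/w11.png

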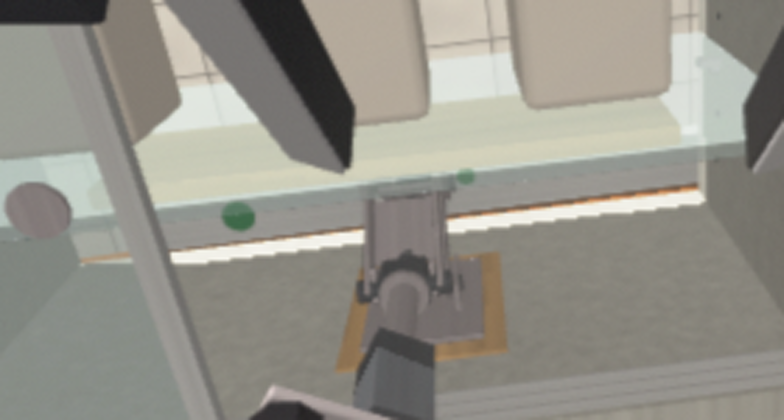

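View pics/w11r.png

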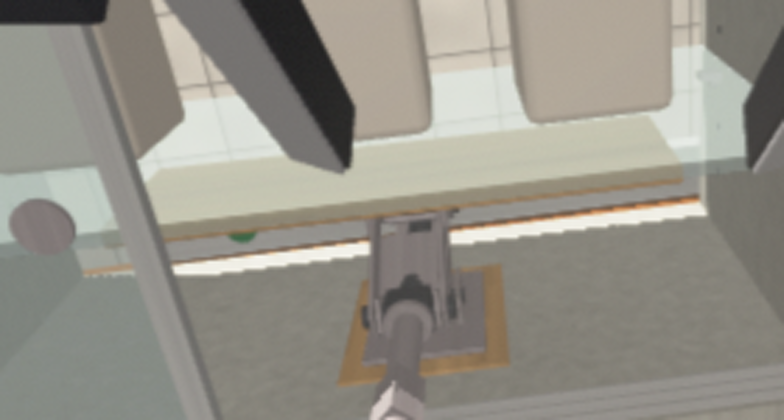

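```bash
python3 - <<'E'
from h import *
print(rel([0.4812,0.0359,0.22],down(3.065)))
E
```

```text
([0.027, 0.5155, -0.0757, 0.0217, 0.191, 0.0399], 'rows>=6.6')
```

servo_tool(
  moves=[
    [[0.027,0.515,-0.076,0.022,0.191,0.04,0],[0.027,0.515,-0.076,0.022,0.191,0.04,0],[0.027,0.515,-0.076,0.022,0.191,0.04,0],[0.027,0.515,-0.076,0.022,0.191,0.04,0],[0.027,0.515,-0.076,0.022,0.191,0.04,0],[0.027,0.515,-0.076,0.022,0.191,0.04,0],[0.027,0.515,-0.076,0.022,0.191,0.04,0],[0.027,0.515,-0.076,0.022,0.191,0.04,0],[0.027,0.515,-0.076,0.022,0.191,0.04,0]],
  ],
)

```text
time_s: 19.7
ee_pos: [0.4824, 0.0357, 0.2191]
eef_rot: [-3.14, -0.004, 3.065]
force: [0.5, 0.5, -0.8]
grip_width: 0.0941
```

```bash
python3 - <<'E'
from h import *
o=get_obs();print(o['ee_pos'],o['eef_rot'],o['time_s'])
w=camera('wrist'); im=w['color'][:,:,::-1].copy()
a=np.array([np.cos(-.0765),np.sin(-.0765),0]);l=np.array([-a[1],a[0],0])
c=np.array([.4812,.0359,.1161+.0102])+a*.0055
for X,Y in ((-.04,-.013),(-.04,.013),(.04,.013),(.04,-.013)):
    cv2.circle(im,tuple(int(round(v)) for v in proj(w,c+a*X+l*Y)[0]),2,(0,255,0),-1)
cv2.imwrite("pics/w12.png",cv2.rotate(im,cv2.ROTATE_180))
print(rel([0.4812,0.0359,0.1161],down(3.065)))
E
```

```text
[0.48238687 0.03567057 0.21908262] [-3.13963235 -0.00350716  3.06507061] 19.7
([-0.0009, -0.0003, -0.0001, 0.0013, 0.0005, 0.2059], 'rows>=2.5')
```

View pics/w12.png

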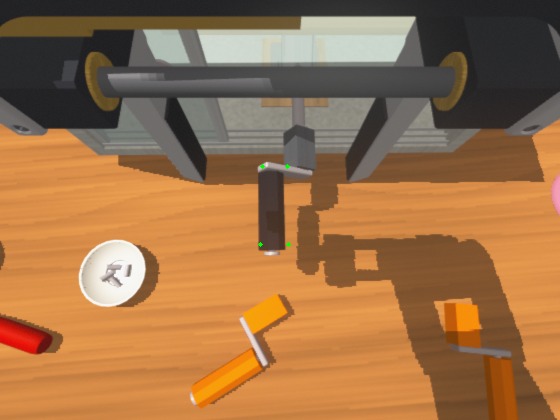

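servo_tool(
  moves=[
    [[0,0,0,0.001,0.001,0.08,0],[0,0,0,0.001,0.001,0.15,0],[0,0,0,0.001,0.001,0.206,0.3],[0,0,0,0.001,0.001,0.206,0.6],[0,0,0,0.001,0.001,0.206,1],[0,0,0,0.001,0.001,0.206,1],[0,0,0,0.001,0.001,0.206,1],[0,0,0,0.001,0.001,0.206,1],[0,0,0,0.001,0.001,0.206,1],[0,0,0,0.001,0.001,0.206,1],[0,0,0,0.001,0.001,0.206,1],[0,0,0,0.001,0.001,0.206,1]],
  ],
)

```text
time_s: 20.75
ee_pos: [0.4814, 0.0361, 0.1162]
eef_rot: [-3.14, -0.0, 3.065]
force: [0.0, 0.5, -0.1]
grip_width: 0.0307
```

```bash
python3 wind.py 675 765 15
```

```text
t 20.75 dev from psi: s,l,z mm [0.04, -0.46, 0.48] force s,l,z [-0.0, 0.5, -0.1] 0.03065365811286869
psi meas -44.0 r 40.0
[[-0.001, -0.0, -0.0, -0.0001, -0.0157, -0.0121, 1], [-0.001, -0.0, -0.0, -0.0003, -0.035, -0.0204, 1], [-0.001, -0.0, -0.0, -0.0006, -0.0557, -0.0235, 1], [-0.001, -0.0, -0.0, -0.0008, -0.0764, -0.0211, 1], [-0.001, -0.0, -0.0, -0.001, -0.0957, -0.0134, 1], [-0.001, -0.0, -0.0, -0.0012, -0.1122, -0.001, 1], [-0.001, -0.0, -0.0, -0.0012, -0.1122, -0.001, 1]]
```

servo_tool(
  moves=[
    [[0,0,0,0,0,0,1],[0,0,0,0,0,0,1],[0,0,0,-0.0001,-0.0157,-0.0121,1],[0,0,0,-0.0003,-0.035,-0.0204,1],[0,0,0,-0.0006,-0.0557,-0.0235,1],[0,0,0,-0.0008,-0.0764,-0.0211,1],[0,0,0,-0.001,-0.0957,-0.0134,1],[0,0,0,-0.0012,-0.1122,-0.001,1],[0,0,0,-0.0012,-0.1122,-0.001,1]],
  ],
)

```text
time_s: 21.5
ee_pos: [0.4769, -0.0214, 0.1153]
eef_rot: [-3.14, -0.002, 3.063]
force: [-1.1, -0.6, 0.1]
grip_width: 0.0009
```

```bash
python3 wind.py 765 855 15; python3 -c "
from h import *
cams('t4')"; python3 lift.py cams_t4.pkl
```

```text
t 21.5 dev from psi: s,l,z mm [-0.64, -1.62, -1.51] force s,l,z [-1.0, -0.7, 0.1] 0.0008722488718555852
psi meas 48.2 r 40.1
[[-0.001, -0.002, -0.001, -0.0015, -0.0095, 0.0132, 1], [-0.001, -0.002, -0.001, -0.0018, -0.0174, 0.0322, 1], [-0.001, -0.002, -0.001, -0.0021, -0.0201, 0.0525, 1], [-0.001, -0.002, -0.001, -0.0023, -0.0173, 0.0729, 1], [-0.001, -0.002, -0.001, -0.0026, -0.0093, 0.0918, 1], [-0.001, -0.002, -0.001, -0.0028, 0.0034, 0.108, 1], [-0.001, -0.002, -0.001, -0.0028, 0.0034, 0.108, 1]]
top (254, 104, 294, 145) [-0.008 -0.029] 0.9982 lift mm 0.23
top (302, 108, 342, 151) [ 0.007 -0.018] 0.9984 lift mm 0.13
scene (205, 122, 252, 165) [ 0.003 -0.056] 0.9976 lift mm 0.32
scene (179, 161, 228, 206) [-0.011 -0.   ] 0.9993 lift mm 0.03
```

```bash
python3 - <<'E'
from h import *
import pickle
d=pickle.load(open('cams_t4.pkl','rb')); crop(d['scene'],'s13.png',230,180,320,250,8); cv2.imwrite("pics/w13.png",cv2.rotate(d['wrist']['color'],cv2.ROTATE_180)[:,:,::-1])
E
```

```text
(no output)
```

View pics/w13.png

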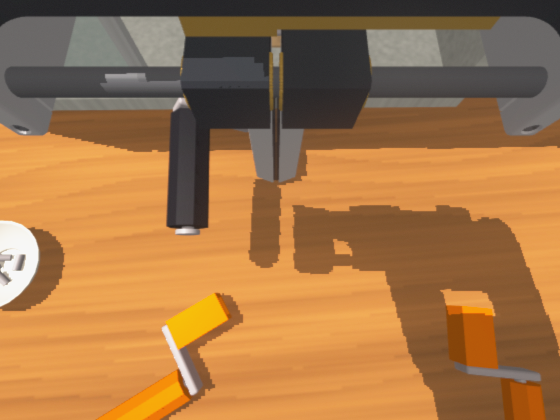

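View pics/s13.png

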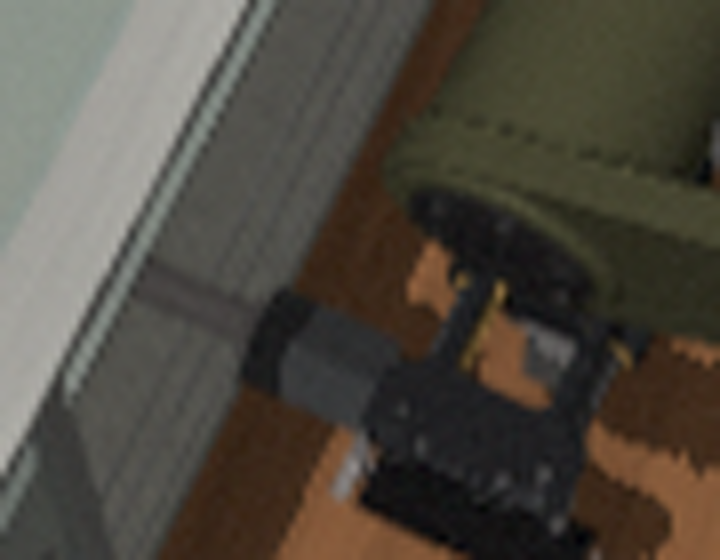

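```bash
cat > loc.py <<'E'
from wind import *
import pickle
from scipy.optimize import least_squares
def axisframe():
    a=np.array([np.cos(YAW),np.sin(YAW),0]); return a,np.array([-a[1],a[0],0])
def endpt(psi,sg,X,n,rad=(0,0)):  # sg: s of crank origin
    a,l=axisframe(); p=np.radians(psi); cz=CZ+.0043*n
    return a*(sg+X)+l*(CL-.04*np.sin(p)+rad[0])+np.array([0,0,cz+.04*np.cos(p)+rad[1]])
E
python3 - <<'E'
from loc import *
d=pickle.load(open('cams_t4.pkl','rb'))['wrist']
# near end: silhouette left/right at mid height and cap centre
O=np.array([(559-167,419-222),(559-208,419-224),(559-187.5,419-231)],float)
def res(p):
    q=[endpt(p[0],p[1],-.04,1.75,(.013,0)),endpt(p[0],p[1],-.04,1.75,(-.013,0)),endpt(p[0],p[1],-.043,1.75)]
    return (proj(d,q)-O).ravel()
for p0 in (-45,-70):
    f=least_squares(res,[p0,.478],x_scale=[10,.01]);print(f.x,f.fun.round(1))
w=camera("wrist")
E
```

```text
[-32.7340601    0.47522927] [ 1.8 -2.  -1.9  0.   0.4  2. ]
[-32.73406003   0.47522927] [ 1.8 -2.  -1.9  0.   0.4  2. ]
```

```bash
python3 - <<'E'
from loc import *
d=pickle.load(open('cams_t4.pkl','rb'))['wrist']
O=np.array([(559-167,419-222),(559-208,419-224),(559-187.5,419-231)],float)
a,l=axisframe()
def pt(p,X,r): return a*(p[2]+X)+l*(p[0]+r)+np.array([0,0,p[1]])
def res(p): return (proj(d,[pt(p,-.04,.013),pt(p,-.04,-.013),pt(p,-.043,0)])-O).ravel()
f=least_squares(res,[.075,.125,.478]);print(f.x,f.fun.round(1))
L=f.x[0]-CL;Z=f.x[1]-(CZ+.0075); print(np.degrees(np.arctan2(-L,Z)),np.hypot(L,Z))
im=cv2.rotate(d['color'],cv2.ROTATE_180)[80:250,130:320,::-1]; cv2.imwrite("pics/w14.png",cv2.resize(im,None,fx=4,fy=3.5,interpolation=cv2.INTER_CUBIC))
E
```

```text
[0.07052423 0.11859181 0.47817611] [ 0.1 -2.1 -0.4 -0.1  0.3  2.2]
-50.56519826452652 0.033047575297218634
```

View pics/w14.png

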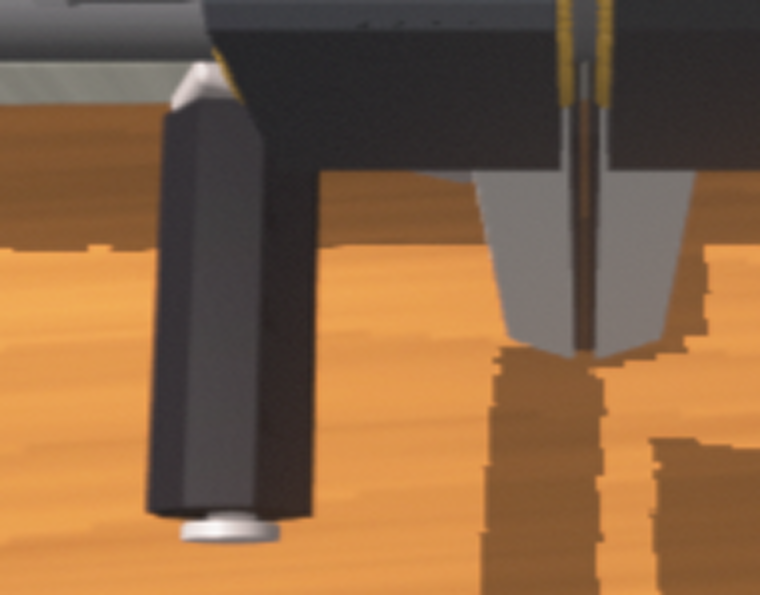

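```bash
python3 - <<'E'
from loc import *
a,l=axisframe()
print(get_obs()['ee_pos']@l)
print(rel(a*.470+l*.0705+np.array([0,0,.215]),down(np.pi+YAW)))
E
```

```text
0.016893844838102908
([-0.0009, -0.0003, -0.0002, 0.0157, 0.1069, -0.1967], 'rows>=2.7')
```

servo_tool(
  moves=[
    [[0,0,0,0,0,-0.08,1],[0,0,0,0,0,-0.15,0.5],[0,0,0,0.016,0.03,-0.2,0],[0,0,0,0.016,0.107,-0.197,0],[0,0,0,0.016,0.107,-0.197,0],[0,0,0,0.016,0.107,-0.197,0],[0,0,0,0.016,0.107,-0.197,0],[0,0,0,0.016,0.107,-0.197,0]],
  ],
)

```text
time_s: 22.37
ee_pos: [0.4738, 0.034, 0.2148]
eef_rot: [-3.14, -0.001, 3.065]
force: [0.2, -0.8, -0.2]
grip_width: 0.0439
```

```bash
python3 - <<'E'
from loc import *
o=get_obs();print(o['ee_pos'],o['eef_rot'],o['time_s'],o['grip_width'])
d=cams('hov2'); w=d['wrist']; im=cv2.rotate(w['color'],cv2.ROTATE_180)[120:290,200:380,::-1]
cv2.imwrite("pics/w15.png",cv2.resize(im,None,fx=4,fy=3.5,interpolation=cv2.INTER_CUBIC))
crop(d['scene'],'s15.png',230,180,320,250,8)
E
```

```text
[0.47379988 0.03398888 0.21482961] [-3.14004231e+00 -1.08580082e-03  3.06462955e+00] 22.3667 0.043925971541903586
```

View pics/w15.png

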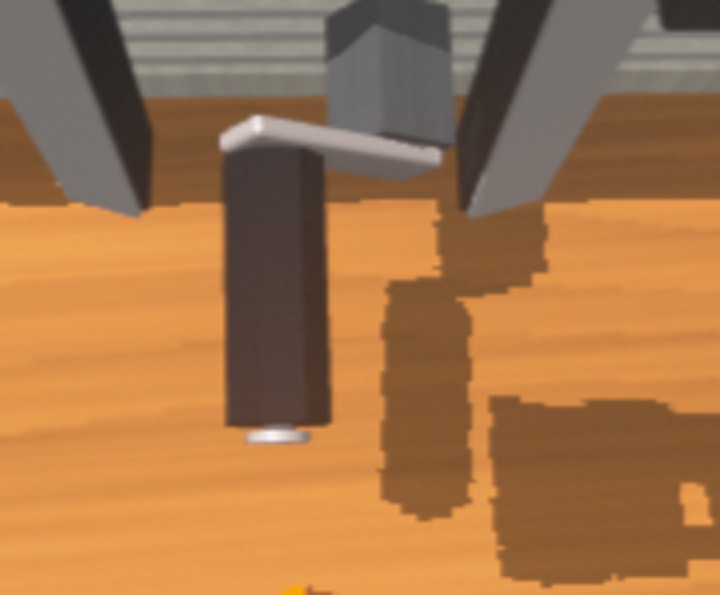

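View pics/s15.png

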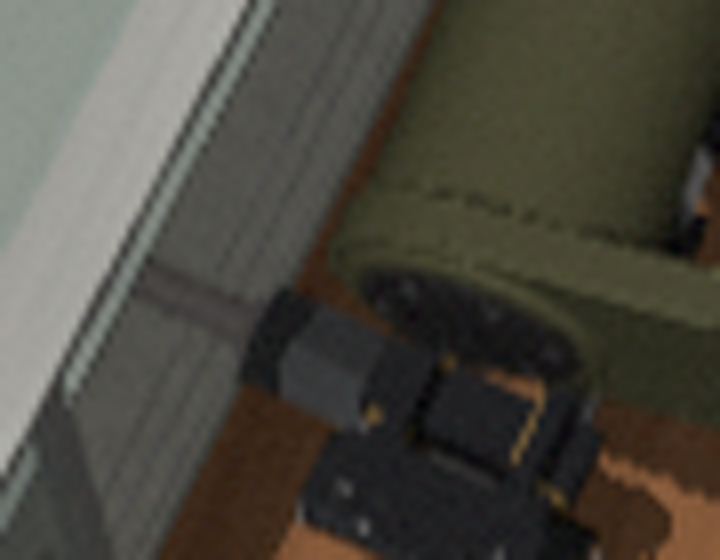

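```bash
python3 - <<'E'
from loc import *
a,l=axisframe()
A=pickle.load(open('cams_t4.pkl','rb'))['wrist'];B=pickle.load(open('cams_hov2.pkl','rb'))['wrist']
cap=tri([(A,559-(130+229/4),419-(80+530/3.5)),(B,559-(200+278/4),419-(120+437/3.5))])
print("cap s,l,z",cap@a,cap@l,cap[2])
for nm,(xa,ya),(xb,yb) in (("L",(150,513),(227,425)),("R",(313,515),(330,423))):
    p=tri([(A,559-(130+xa/4),419-(80+ya/3.5)),(B,559-(200+xb/4),419-(120+yb/3.5))]); print(nm,p@a,p@l,p[2])
# far end center at s=cap+~.083
o_,dd=ray(B,559-(200+273/4),419-(120+152/3.5)); 
for s in (.083,.085): 
    k=(cap@a+s-o_@a)/(dd@a); q=o_+dd*k; print("far",q@a,q@l,q[2])
E
```

```text
cap s,l,z 0.4363548012154436 0.07489522998180959 0.10406522102643155
L 0.4393300612303709 0.08767866176784878 0.10627357814575387
R 0.4406129612447718 0.06175459897303784 0.10040156565287901
far 0.5193548012154436 0.07641949027734621 0.11754312398759154
far 0.5213548012154436 0.07652994035247455 0.11332979350512917
```

```bash
cat > cfit.py <<'E'
from loc import *
a,l=axisframe(); u=np.array([0,0,1.])
def crank_pts(p,pts,n):
    # p: psi(deg), s_floor (socket floor s), pitch (rear down +), yawtilt ; crank y->toward socket, from grip ; pivot about mid socket on shaft axis
    psi,sf,pit,yt=p; ps=np.radians(psi)
    g=-np.sin(ps)*l+np.cos(ps)*u   # dir from axis to grip
    h=np.cross(a,g)
    C=a*(sf+.0)+l*CL+u*(CZ+.0043*n)
    Rt=R.from_rotvec(-l*pit)*R.from_rotvec(u*yt)
    out=[]
    for X,Y,H,ol in pts: # crank X, Y(from grip toward axis), H third, ol = extra lateral world offset
        v=a*(X-.060)+g*(.04-Y)+h*H
        out.append(C+Rt.apply(v)+l*ol)
    return np.array(out)
E
python3 - <<'E'
from cfit import *
A=pickle.load(open('cams_t4.pkl','rb'))['wrist'];B=pickle.load(open('cams_hov2.pkl','rb'))['wrist']
fa=lambda x,y:(559-(130+x/4),419-(80+y/3.5)); fb=lambda x,y:(559-(200+x/4),419-(120+y/3.5))
N=1.7
PB=[((-.04,0,0,.0135),(227,425)),((-.04,0,0,-.0135),(330,423)),((-.0435,0,0,0),(278,437)),((.04,0,0,.0135),(222,155)),((.04,0,0,-.0135),(325,158))]
PA=[((-.04,0,0,.0135),(150,513)),((-.04,0,0,-.0135),(313,515)),((-.0435,0,0,0),(229,532))]
def res(p):
    r=[]
    for q,o in PB: r+=list(proj(B,crank_pts(p,[q],N))[0]-fb(*o))
    for q,o in PA: r+=list(proj(A,crank_pts(p,[q],N))[0]-fa(*o))
    return np.r_[r,p[2]/.02,p[3]/.02]
for p0 in (-45,-75,-100):
    f=least_squares(res,[p0,.54,0.02,0],x_scale=[10,.01,.05,.05]); print(f.x,f.cost,f.fun.round(1))
    c=crank_pts(f.x,[(-.01,0,0,0)],N)[0]; print("grip pt x=-10: s,l,z",c@a,c@l,c[2])
    def dotim(cam,inv,P): 
        q=proj(cam,crank_pts(f.x,P,N)); return [(round(4*(559-x-200)),round(3.5*(419-y-120))) for x,y in q]
    print(dotim(B,0,[(.05,.04,0,0),(.098,.04,0,0),(.05,-.01,0,0),(.05,.05,0,0)]))
E
```

```text
[-5.68890446e+01  5.41219516e-01  7.58246722e-02  5.15443451e-02] 18.636097510577546 [-0.6 -0.  -2.2 -0.6 -1.7 -0.2  1.2 -0.4  1.   0.5  1.7  0.   1.   0.6
  0.8  0.1  3.8  2.6]
grip pt x=-10: s,l,z 0.4681368834998328 0.07485356665587935 0.11377133825208542
[(389, 146), (378, 9), (234, 119), (417, 151)]
[-5.68891451e+01  5.41219526e-01  7.58243597e-02  5.15446594e-02] 18.63609751074089 [-0.6 -0.  -2.2 -0.6 -1.7 -0.2  1.2 -0.4  1.   0.5  1.7  0.   1.   0.6
  0.8  0.1  3.8  2.6]
grip pt x=-10: s,l,z 0.46813689174348266 0.07485358243189323 0.11377130161309335
[(389, 146), (378, 9), (234, 119), (417, 151)]
[-5.68892475e+01  5.41219536e-01  7.58240420e-02  5.15449792e-02] 18.63609751330928 [-0.6 -0.  -2.2 -0.6 -1.7 -0.2  1.2 -0.4  1.   0.5  1.7  0.   1.   0.6
  0.8  0.1  3.8  2.6]
grip pt x=-10: s,l,z 0.46813690014099585 0.07485359849540965 0.11377126429117329
[(389, 146), (378, 9), (234, 119), (417, 151)]
```

```bash
sed -i 's/S0,CL,CZ,PSI0=.*/S0,CL,CZ,PSI0=0.4683,0.0450,0.0901,45.\nGZ=.017/; s/-\.0102\])/-GZ])/; s/+\.0102-/+GZ-/' wind.py; grep -n GZ wind.py; python3 - <<'E'
from loc import *
a,l=axisframe()
print(rel(a*.4681+l*.0749+np.array([0,0,.097]),down(np.pi+YAW)))
E
```

```text
4:GZ=.017
9:    return a*s+l*(CL-.04*np.sin(p))+np.array([0,0,cz+.04*np.cos(p)-GZ])
14:    L=o['ee_pos']@l-CL; Z=o['ee_pos'][2]+GZ-(CZ+.0043*(psi-PSI0)/360); print("psi meas %.1f r %.1f"%(np.degrees(np.arctan2(-L,Z)),1e3*np.hypot(L,Z)))
([-0.0009, -0.0006, -0.0007, 0.0034, 0.0102, 0.2359], 'rows>=2.8')
```

servo_tool(
  moves=[
    [[0,0,0,0.0034,0.0102,0,0],[0,0,0,0.0034,0.0102,0,0],[0,0,0,0.0034,0.0102,0,0],[0,0,0,0.0034,0.0102,0.07,0],[0,0,0,0.0034,0.0102,0.14,0],[0,0,0,0.0034,0.0102,0.2,0],[0,0,0,0.0034,0.0102,0.236,0.5],[0,0,0,0.0034,0.0102,0.236,1],[0,0,0,0.0034,0.0102,0.236,1],[0,0,0,0.0034,0.0102,0.236,1],[0,0,0,0.0034,0.0102,0.236,1],[0,0,0,0.0034,0.0102,0.236,1]],
  ],
)

```text
time_s: 23.52
ee_pos: [0.4731, 0.0389, 0.0982]
eef_rot: [-3.14, 0.001, 3.064]
force: [-0.7, -1.4, -0.8]
grip_width: 0.0576
```

servo_tool(
  moves=[
    [[0,0,0,0,0,0,1],[0,0,0,0,0,0,1],[0,0,0,0,0,0,1],[0,0,0,0,0,0,1],[0,0,0,0,0,0,1]],
  ],
)

```text
time_s: 23.93
ee_pos: [0.473, 0.039, 0.0982]
eef_rot: [-3.14, 0.001, 3.064]
force: [-0.2, 1.9, 0.3]
grip_width: 0.0256
```

```bash
python3 wind.py 663 705 10.5; python3 - <<'E'
from h import *
cv2.imwrite("pics/w16.png",cv2.rotate(camera('wrist')['color'],cv2.ROTATE_180)[:,:,::-1])
E
```

```text
t 23.9333 dev from psi: s,l,z mm [-3.94, -3.52, -4.09] force s,l,z [-0.3, 1.9, 0.3] 0.025559470779837324
psi meas -59.5 r 34.9
[[-0.001, 0.001, -0.001, -0.0081, -0.002, -0.0199, 1], [-0.001, 0.001, -0.001, -0.0082, -0.0131, -0.0298, 1], [-0.001, 0.001, -0.001, -0.0084, -0.0256, -0.0375, 1], [-0.001, 0.001, -0.001, -0.0086, -0.0394, -0.0428, 1], [-0.001, 0.001, -0.001, -0.0086, -0.0394, -0.0428, 1]]
```

View pics/w16.png

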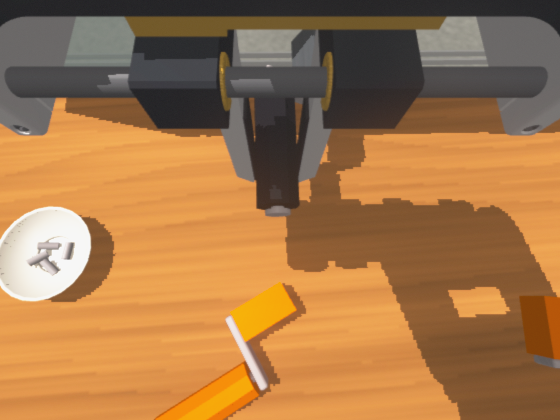

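```bash
sed -i 's/S0,CL,CZ,PSI0=0.4683/S0,CL,CZ,PSI0=0.4675/; s/rel(pose(psi),down(np.pi+YAW),o)/rel(pose(psi),R.from_rotvec(l*0.05)*down(np.pi+YAW),o)/' wind.py; python3 wind.py 663 705 10.5
```

```text
t 23.9833 dev from psi: s,l,z mm [-3.12, -3.48, -4.11] force s,l,z [-1.2, 2.3, 0.7] 0.02574789595834042
psi meas -59.6 r 34.9
[[-0.001, 0.033, -0.001, -0.0064, -0.0021, -0.02, 1], [-0.001, 0.033, -0.001, -0.0066, -0.0131, -0.0299, 1], [-0.001, 0.033, -0.001, -0.0068, -0.0257, -0.0376, 1], [-0.001, 0.033, -0.001, -0.0069, -0.0395, -0.0429, 1], [-0.001, 0.033, -0.001, -0.0069, -0.0395, -0.0429, 1]]
```

servo_tool(
  moves=[
    [[0,0.033,0,-0.003,0.004,-0.007,1],[0,0.033,0,-0.006,0.002,-0.015,1],[0,0.033,0,-0.0064,-0.002,-0.02,1],[0,0.033,0,-0.0064,-0.002,-0.02,1]],
  ],
)

```text
time_s: 24.32
ee_pos: [0.4746, 0.0381, 0.1076]
eef_rot: [-3.141, -0.055, 3.064]
force: [-8.8, 4.3, -0.1]
grip_width: 0.0253
```

```bash
python3 wind.py 673.5 765 15.25
```

```text
t 24.3167 dev from psi: s,l,z mm [-1.51, 0.22, -0.51] force s,l,z [-9.1, 3.7, -0.1] 0.025344409429480047
psi meas -47.2 r 39.8
[[-0.0, -0.003, -0.001, -0.0024, -0.017, -0.0148, 1], [-0.0, -0.003, -0.001, -0.0022, -0.0364, -0.0237, 1], [-0.0, -0.003, -0.001, -0.0022, -0.0574, -0.0272, 1], [-0.0, -0.003, -0.001, -0.0026, -0.0785, -0.025, 1], [-0.0, -0.003, -0.001, -0.0032, -0.0982, -0.0174, 1], [-0.0, -0.003, -0.001, -0.0041, -0.115, -0.0049, 1], [-0.0, -0.003, -0.001, -0.0041, -0.115, -0.0049, 1]]
```

```bash
sed -i 's/PSI0=0.4675/PSI0=0.4653/' wind.py; python3 wind.py 673.5 765 15.25|tail -1
```

```text
[[-0.0, -0.003, -0.001, 0.0019, -0.017, -0.0146, 1], [-0.0, -0.003, -0.001, 0.0022, -0.0364, -0.0235, 1], [-0.0, -0.003, -0.001, 0.0022, -0.0574, -0.0269, 1], [-0.0, -0.003, -0.001, 0.0018, -0.0785, -0.0247, 1], [-0.0, -0.003, -0.001, 0.0012, -0.0982, -0.0171, 1], [-0.0, -0.003, -0.001, 0.0002, -0.115, -0.0046, 1], [-0.0, -0.003, -0.001, 0.0002, -0.115, -0.0046, 1]]
```

servo_tool(
  moves=[
    [[0,0,0,0.0019,-0.017,-0.0146,1],[0,0,0,0.0022,-0.0364,-0.0235,1],[0,0,0,0.0022,-0.0574,-0.0269,1],[0,0,0,0.0018,-0.0785,-0.0247,1],[0,0,0,0.0012,-0.0982,-0.0171,1],[0,0,0,0.0002,-0.115,-0.0046,1],[0,0,0,0.0002,-0.115,-0.0046,1]],
  ],
)

```text
time_s: 24.9
ee_pos: [0.4701, -0.0198, 0.1095]
eef_rot: [-3.141, -0.054, 3.064]
force: [-1.4, 4.2, 4.9]
grip_width: 0.0253
```

```bash
python3 wind.py 765 855 15; python3 -c "
from h import *
cams('t5')"; python3 lift.py cams_t5.pkl
```

```text
t 24.9 dev from psi: s,l,z mm [-0.1, -0.57, -0.48] force s,l,z [-1.7, 4.0, 4.9] 0.02534472593460439
psi meas 46.1 r 40.1
[[-0.0, -0.003, -0.001, -0.0013, -0.0116, 0.0152, 1], [-0.0, -0.003, -0.001, -0.0025, -0.0196, 0.0341, 1], [-0.0, -0.003, -0.001, -0.0038, -0.0223, 0.0544, 1], [-0.0, -0.003, -0.001, -0.0051, -0.0196, 0.0747, 1], [-0.0, -0.003, -0.001, -0.0064, -0.0116, 0.0936, 1], [-0.0, -0.003, -0.001, -0.0074, 0.0012, 0.1098, 1], [-0.0, -0.003, -0.001, -0.0074, 0.0012, 0.1098, 1]]
top (254, 104, 294, 145) [-0.009 -0.032] 0.9958 lift mm 0.26
top (302, 108, 342, 151) [ 0.012 -0.048] 0.9972 lift mm 0.37
scene (205, 122, 252, 165) [-0.044 -0.075] 0.9924 lift mm 0.54
scene (179, 161, 228, 206) [-0.021 -0.022] 0.9993 lift mm 0.18
```

```bash
python3 - <<'E'
from h import *
import pickle
r=pickle.load(open('cams_ref0.pkl','rb')); q=pickle.load(open('cams_ref1.pkl','rb'));d=pickle.load(open('cams_t5.pkl','rb'))
rows=[]
for n,(u0,v0,u1,v1) in (("top",(245,95,350,160)),("scene",(175,110,260,210))):
    g=lambda c:cv2.cvtColor(c[n]['color'],cv2.COLOR_RGB2GRAY)[v0:v1,u0:u1].astype(float)
    ims=[np.clip(128+6*(g(x)-g(r)),0,255).astype(np.uint8) for x in (q,d)]+[g(r).astype(np.uint8)]
    cv2.imwrite(f"pics/diff_{n}.png",np.hstack([cv2.resize(i,None,fx=2.5,fy=2.5,interpolation=cv2.INTER_NEAREST) for i in ims]))
E
```

```text
(no output)
```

View pics/diff_top.png

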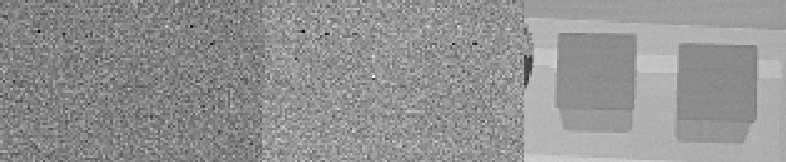

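View pics/diff_scene.png

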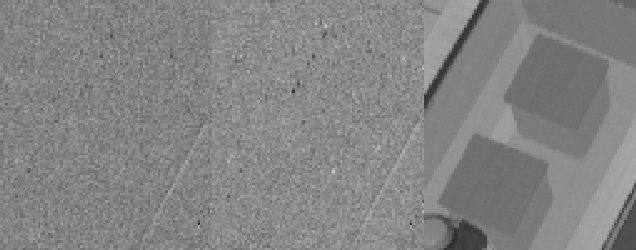

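```bash
python3 - <<'E'
from h import *
import pickle
for k in ("ref0","ref1"):
    d=pickle.load(open(f'cams_{k}.pkl','rb'))['wrist']
    im=cv2.rotate(d['color'],cv2.ROTATE_180)[150:210,190:350,::-1]
    cv2.imwrite(f"pics/z_{k}.png",cv2.resize(im,None,fx=5,fy=5,interpolation=cv2.INTER_CUBIC))
    yaw=-.0755; a=np.array([np.cos(yaw),np.sin(yaw),0]);l=np.array([-a[1],a[0],0])
    # cabinet centre from top fit
    c=np.array([.7113,.0146,0])
    for nm,(X,Y,Z) in {"shelf fr bot R":(-.1075,-.23,.16),"shelf fr bot mid":(-.1075,0,.16),"shelf fr top mid":(-.1075,0,.168),"bearer? fr top R z160":(-.045,-.15,.16),"bearer fr top mid z160":(-.045,0,.16),"floor front":(-.125,0,.045)}.items():
        p=proj(d,c+a*X+l*Y+[0,0,Z])[0]; print(k,nm,((559-p[0]-190)*5).round(),((419-p[1]-150)*5).round())
E
```

```text
ref0 shelf fr bot R 952.0 156.0
ref0 shelf fr bot mid 22.0 263.0
ref0 shelf fr top mid 15.0 233.0
ref0 bearer? fr top R z160 587.0 110.0
ref0 bearer fr top mid z160 58.0 169.0
ref0 floor front 103.0 679.0
ref1 shelf fr bot R 951.0 130.0
ref1 shelf fr bot mid 17.0 235.0
ref1 shelf fr top mid 10.0 205.0
ref1 bearer? fr top R z160 585.0 84.0
ref1 bearer fr top mid z160 53.0 143.0
ref1 floor front 99.0 653.0
```

View pics/z_ref0.png

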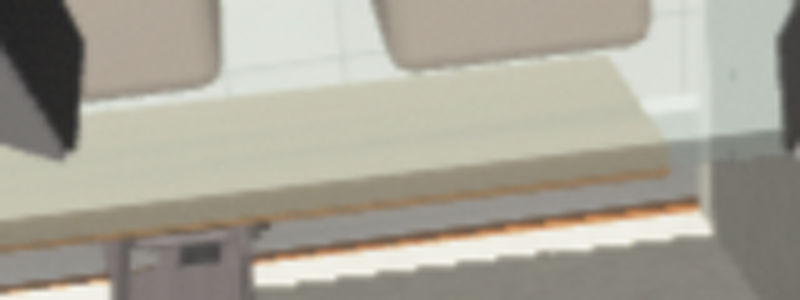

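View pics/z_ref1.png

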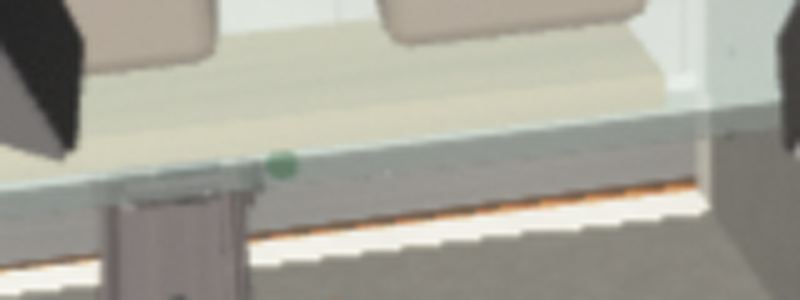

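servo_tool(
  moves=[
    [[0,0,0,-0.0013,-0.0116,0.0152,1],[0,0,0,-0.0025,-0.0196,0.0341,1],[0,0,0,-0.0038,-0.0223,0.0544,1],[0,0,0,-0.0051,-0.0196,0.0747,1],[0,0,0,-0.0064,-0.0116,0.0936,1],[0,0,0,-0.0074,0.0012,0.1098,1],[0,0,0,-0.0074,0.0012,0.1098,1]],
  ],
)

```text
time_s: 25.63
ee_pos: [0.4729, -0.0183, 0.0554]
eef_rot: [-3.14, -0.05, 3.063]
force: [6.8, -4.9, 4.3]
grip_width: 0.0257
```

```bash
cat > dif.py <<'E'
from h import *
import pickle,sys
r=pickle.load(open('cams_ref0.pkl','rb')); d=pickle.load(open(sys.argv[1],'rb'))
out=[]
for n,(u0,v0,u1,v1) in (("top",(245,95,350,160)),("scene",(175,110,260,210))):
    g=lambda c:cv2.cvtColor(c[n]['color'],cv2.COLOR_RGB2GRAY)[v0:v1,u0:u1].astype(float)
    i=np.clip(128+6*(g(d)-g(r)),0,255).astype(np.uint8); i=cv2.resize(i,None,fx=3,fy=3,interpolation=cv2.INTER_NEAREST)
    out.append(np.vstack([i,np.zeros((300-i.shape[0],i.shape[1]),np.uint8)]))
cv2.imwrite(sys.argv[2],np.hstack(out))
E
python3 wind.py 855 945 15; python3 -c "
from h import *
cams('t6')"; python3 lift.py cams_t6.pkl; python3 dif.py cams_t6.pkl pics/d6.png
```

```text
t 25.6333 dev from psi: s,l,z mm [1.99, 1.14, 0.96] force s,l,z [7.2, -4.3, 4.3] 0.025744287444880484
psi meas 135.2 r 38.5
[[-0.001, 0.0, -0.001, 0.0031, 0.0143, 0.0144, 1], [-0.001, 0.0, -0.001, 0.0025, 0.0336, 0.022, 1], [-0.001, 0.0, -0.001, 0.0022, 0.0543, 0.0243, 1], [-0.001, 0.0, -0.001, 0.0022, 0.075, 0.0212, 1], [-0.001, 0.0, -0.001, 0.0024, 0.0943, 0.0128, 1], [-0.001, 0.0, -0.001, 0.0029, 0.1109, -0.0003, 1], [-0.001, 0.0, -0.001, 0.0029, 0.1109, -0.0003, 1]]
top (254, 104, 294, 145) [-0.04  -0.248] 0.9091 lift mm 1.97
top (302, 108, 342, 151) [ 0.053 -0.268] 0.9185 lift mm 2.06
scene (205, 122, 252, 165) [-0.171 -0.36 ] 0.8141 lift mm 2.49
scene (179, 161, 228, 206) [-0.109 -0.119] 0.9686 lift mm 0.94
```

View pics/d6.png

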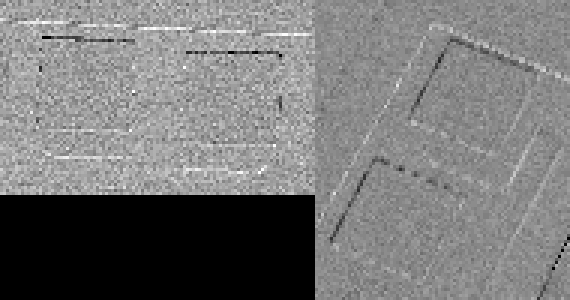

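```bash
sed -i 's/PSI0=0.4653/PSI0=0.4665/' wind.py; python3 wind.py 855 945 15|tail -1
```

```text
[[-0.001, 0.0, -0.001, 0.0006, 0.0153, 0.016, 1], [-0.001, 0.0, -0.001, 0.0, 0.0346, 0.0236, 1], [-0.001, 0.0, -0.001, -0.0003, 0.0553, 0.0259, 1], [-0.001, 0.0, -0.001, -0.0003, 0.076, 0.0228, 1], [-0.001, 0.0, -0.001, -0.0001, 0.0953, 0.0144, 1], [-0.001, 0.0, -0.001, 0.0004, 0.1118, 0.0013, 1], [-0.001, 0.0, -0.001, 0.0004, 0.1118, 0.0013, 1]]
```

servo_tool(
  moves=[
    [[0,0,0,0.0006,0.0153,0.016,1],[0,0,0,0,0.0346,0.0236,1],[0,0,0,-0.0003,0.0553,0.0259,1],[0,0,0,-0.0003,0.076,0.0228,1],[0,0,0,-0.0001,0.0953,0.0144,1],[0,0,0,0.0004,0.1118,0.0013,1],[0,0,0,0.0004,0.1118,0.0013,1]],
  ],
)

```text
time_s: 26.37
ee_pos: [0.4775, 0.0375, 0.0564]
eef_rot: [-3.139, -0.048, 3.064]
force: [1.1, -5.8, -2.6]
grip_width: 0.0259
```

```bash
python3 wind.py 945 1035 15; python3 -c "
from h import *
cams('t7')"; python3 lift.py cams_t7.pkl
```

```text
t 26.3667 dev from psi: s,l,z mm [0.51, 0.57, 0.88] force s,l,z [1.5, -5.7, -2.6] 0.025918746283439795
psi meas -133.5 r 39.8
[[-0.002, 0.001, -0.001, 0.0016, 0.0115, -0.0151, 1], [-0.002, 0.001, -0.001, 0.0023, 0.0195, -0.0348, 1], [-0.002, 0.001, -0.001, 0.0031, 0.0221, -0.0559, 1], [-0.002, 0.001, -0.001, 0.0039, 0.0194, -0.0769, 1], [-0.002, 0.001, -0.001, 0.0046, 0.0113, -0.0965, 1], [-0.002, 0.001, -0.001, 0.0052, -0.0015, -0.1134, 1], [-0.002, 0.001, -0.001, 0.0052, -0.0015, -0.1134, 1]]
top (254, 104, 294, 145) [-0.07 -0.59] 0.9849 lift mm 4.66
top (302, 108, 342, 151) [ 0.133 -0.593] 0.9757 lift mm 4.54
scene (205, 122, 252, 165) [-0.215 -0.781] 0.9469 lift mm 5.06
scene (179, 161, 228, 206) [-0.23  -0.266] 0.8922 lift mm 2.07
```

servo_tool(
  moves=[
    [[0,0,0,0.0016,0.0115,-0.0151,1],[0,0,0,0.0023,0.0195,-0.0348,1],[0,0,0,0.0031,0.0221,-0.0559,1],[0,0,0,0.0039,0.0194,-0.0769,1],[0,0,0,0.0046,0.0113,-0.0965,1],[0,0,0,0.0052,-0.0015,-0.1134,1],[0,0,0,0.0052,-0.0015,-0.1134,1]],
  ],
)

```text
time_s: 27.1
ee_pos: [0.4763, 0.0368, 0.1136]
eef_rot: [-3.141, -0.051, 3.065]
force: [-11.4, 13.2, -0.6]
grip_width: 0.0251
```

```bash
python3 wind.py 1035 1095 15; python3 -c "
from h import *
cams('t8')"; python3 lift.py cams_t8.pkl
```

```text
t 27.1 dev from psi: s,l,z mm [-1.3, -0.18, 0.43] force s,l,z [-12.4, 12.3, -0.6] 0.0250820108530946
psi meas -44.4 r 40.2
[[-0.0, -0.001, 0.0, -0.0022, -0.0162, -0.0123, 1], [-0.0, -0.001, 0.0, -0.002, -0.0355, -0.0207, 1], [-0.0, -0.001, 0.0, -0.002, -0.0562, -0.0238, 1], [-0.0, -0.001, 0.0, -0.0023, -0.0769, -0.0214, 1], [-0.0, -0.001, 0.0, -0.0023, -0.0769, -0.0214, 1]]
top (254, 104, 294, 145) [-0.081 -0.885] 0.984 lift mm 6.97
top (302, 108, 342, 151) [ 0.185 -0.888] 0.931 lift mm 6.81
scene (205, 122, 252, 165) [-0.359 -1.172] 0.8043 lift mm 7.66
scene (179, 161, 228, 206) [-0.344 -0.448] 0.8629 lift mm 3.39
```

servo_tool(
  moves=[
    [[0,0,0,0.001,-0.0162,-0.0123,1],[0,0,0,0.002,-0.0355,-0.0207,1],[0,0,0,0.002,-0.0562,-0.0238,1],[0,0,0,0.002,-0.074,-0.022,1],[0,0,0,0.002,-0.074,-0.022,1]],
  ],
)

```text
time_s: 27.67
ee_pos: [0.4729, 0.0, 0.1249]
eef_rot: [3.141, -0.05, 3.066]
force: [-6.2, 6.9, 5.2]
grip_width: 0.0259
```

```bash
python3 wind.py 1093 1095 15; python3 -c "
from h import *
cams('t9')"; python3 lift.py cams_t9.pkl
```

```text
t 27.6667 dev from psi: s,l,z mm [-2.22, 0.17, 0.29] force s,l,z [-6.7, 6.4, 5.2] 0.025864338816031524
psi meas 12.7 r 40.2
[[0.001, -0.0, 0.001, -0.0045, -0.003, 0.001, 1], [0.001, -0.0, 0.001, -0.0045, -0.003, 0.001, 1]]
top (254, 104, 294, 145) [-0.117 -1.03 ] 0.9792 lift mm 8.13
top (302, 108, 342, 151) [ 0.234 -1.035] 0.9284 lift mm 7.93
scene (205, 122, 252, 165) [-0.439 -1.203] 0.8022 lift mm 8.02
scene (179, 161, 228, 206) [-0.42 -0.55] 0.8739 lift mm 4.16
```

servo_tool(
  moves=[
    [[0,0,0,0.001,0,0,1],[0,0,0,0.001,0,0,1],[0,0,0,0.001,0,0,0.6],[0,0,0,0.001,0,0,0.2],[0,0,0,0.001,0,0,0],[0,0,0,0.001,0,0,0],[0,0,0,0.001,0,0,0],[0,0,0,0.001,0,0,0],[0,0,0,0.001,0,0,0]],
  ],
)

```text
time_s: 28.57
ee_pos: [0.4725, 0.0007, 0.1249]
eef_rot: [3.141, -0.05, 3.066]
force: [-0.6, 0.5, 0.4]
grip_width: 0.0685
```

servo_tool(
  moves=[
    [[0,0,0,0,0,-0.04,0],[0,0,0,0,0,-0.1,0],[0,0,0,0,0,-0.18,0],[0,0,0,0,0,-0.23,0],[0,0,0,0,0,-0.23,0]],
  ],
)

```text
time_s: 28.98
ee_pos: [0.48, -0.0, 0.2449]
eef_rot: [3.141, -0.043, 3.066]
force: [-0.4, -1.2, 0.8]
grip_width: 0.0942
```

```bash
python3 - <<'E'
from h import *
o=get_obs();print(o['ee_pos'],o['grip_width'],o['force'])
print(rel([0.4572,-0.0585,0.2324],R.from_euler('xyz',[3.0213,.8014,2.8875])))
E
```

```text
[ 4.79958177e-01 -2.38645757e-05  2.44878562e-01] 0.09415850793951944 [-0.43697586 -1.16924262  0.84045335]
([-0.0281, -0.5413, 0.0763, 0.0355, -0.1201, 0.0264], 'rows>=6.9')
```

servo_tool(
  moves=[
    [[-0.028,-0.541,0.076,0.036,-0.12,0.026,0],[-0.028,-0.541,0.076,0.036,-0.12,0.026,0],[-0.028,-0.541,0.076,0.036,-0.12,0.026,0],[-0.028,-0.541,0.076,0.036,-0.12,0.026,0],[-0.028,-0.541,0.076,0.036,-0.12,0.026,0],[-0.028,-0.541,0.076,0.036,-0.12,0.026,0],[-0.028,-0.541,0.076,0.036,-0.12,0.026,0],[-0.028,-0.541,0.076,0.036,-0.12,0.026,0],[-0.028,-0.541,0.076,0.036,-0.12,0.026,0],[-0.028,-0.541,0.076,0.036,-0.12,0.026,0]],
  ],
)

```text
time_s: 29.82
ee_pos: [0.4575, -0.0585, 0.2333]
eef_rot: [3.023, 0.799, 2.89]
force: [0.3, 0.1, 0.2]
grip_width: 0.0939
```

```bash
python3 - <<'E'
from h import *
o=get_obs();print(o['ee_pos'],o['eef_rot'],o['time_s'],o['force'])
d=cams('ref2')
cv2.imwrite("pics/w20.png",cv2.rotate(d['wrist']['color'],cv2.ROTATE_180)[:,:,::-1])
im=cv2.rotate(d['wrist']['color'],cv2.ROTATE_180)[120:270,80:360,::-1]; cv2.imwrite("pics/w20z.png",cv2.resize(im,None,fx=2.8,fy=2.8,interpolation=cv2.INTER_CUBIC))
crop(d['scene'],'s20.png',200,170,320,260,6)
E
python3 lift.py cams_ref2.pkl
```

```text
[ 0.45749187 -0.05849908  0.23325708] [3.02277346 0.79869127 2.88985967] 29.8167 [0.26619079 0.14007036 0.18495528]
top (254, 104, 294, 145) [-0.1   -1.045] 0.9739 lift mm 8.23
top (302, 108, 342, 151) [ 0.239 -1.033] 0.9093 lift mm 7.90
scene (205, 122, 252, 165) [-0.424 -1.313] 0.8577 lift mm 8.64
scene (179, 161, 228, 206) [-0.406 -0.556] 0.874 lift mm 4.17
```

View pics/w20.png

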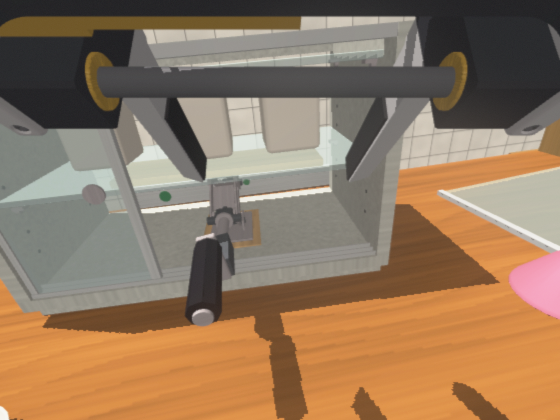

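View pics/w20z.png

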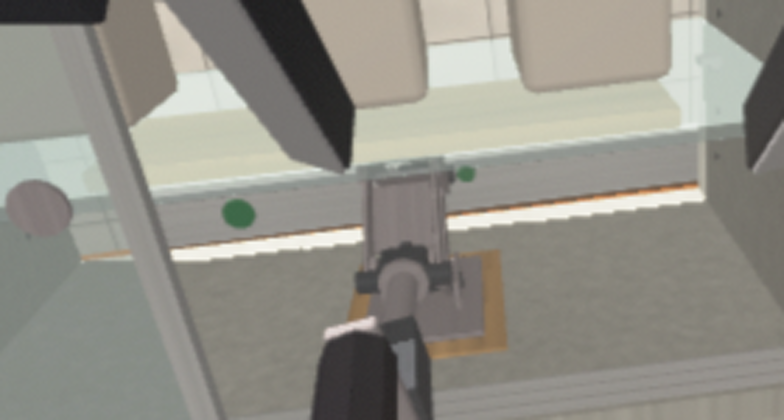

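View pics/s20.png

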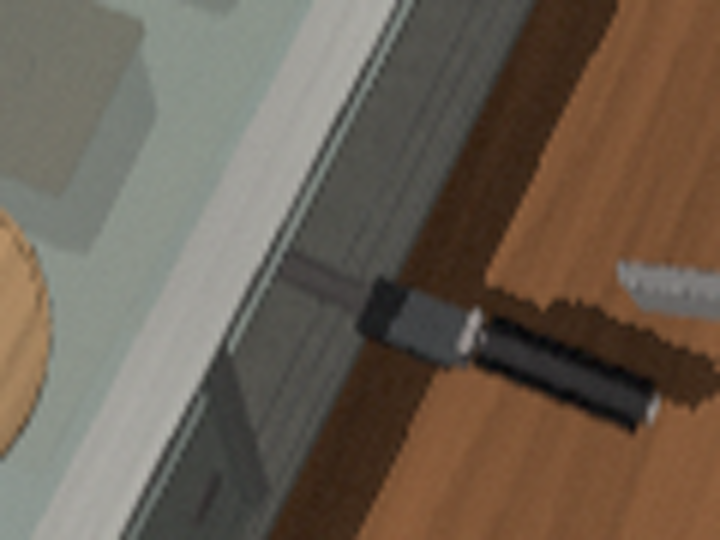

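```bash
python3 - <<'E'
from h import *
import pickle
D={k:pickle.load(open(f'cams_{k}.pkl','rb'))['wrist'] for k in ("ref0","ref1","ref2")}
G={k:cv2.cvtColor(cv2.rotate(v['color'],cv2.ROTATE_180),cv2.COLOR_RGB2GRAY).astype(np.float32) for k,v in D.items()}
def pr(k,P): p=proj(D[k],P)[0]; return np.array([559-p[0],419-p[1]])
# points: jar0 bottom-front edge pixel rotated ref1 ~ (80+590/2.8,120+103/2.8); find its world on z=.168
def track(k0,k1,u0,v0,u1,v1,z):
    A=G[k0][v0:v1,u0:u1];B=G[k1]
    best=cv2.matchTemplate(B[v0-14:v1+14,u0-10:u1+10],A,cv2.TM_CCOEFF_NORMED); _,m,_,loc=cv2.minMaxLoc(best)
    dx,dy=loc[0]-10,loc[1]-14
    W=np.array([[1,0,dx],[0,1,dy]],np.float32); cc,W=cv2.findTransformECC(A,B[v0:v1,u0:u1] if 0 else cv2.warpAffine(B,np.float32([[1,0,-u0],[0,1,-v0]]),(u1-u0,v1-v0)),W,cv2.MOTION_TRANSLATION,(3,200,1e-6),None,3)
    c=(559-(u0+u1)/2,419-(v0+v1)/2); P=onz(D[k0],*c,z)
    q=pr(k1,P)-pr(k0,P); g=pr(k1,P+[0,0,.001])-pr(k1,P); sh=W[:,2]-q
    print(k0,k1,(u0,v0),"cc %.3f"%cc,"resid",sh.round(2),"lift mm %.2f"%(sh@g/(g@g)))
for k0,k1 in (("ref0","ref1"),("ref1","ref2"),("ref0","ref2")):
    track(k0,k1,262,138,322,172,.175)   # jar0 bottom
    track(k0,k1,205,140,236,178,.175)   # jar1 bottom
    track(k0,k1,355,190,395,230,.10)    # cabinet right front post (static)
    track(k0,k1,200,212,262,252,.05)   # plywood / jack base (static)
E
```

```text
ref0 ref1 (262, 138) cc 0.952 resid [-0.15  0.33] lift mm -0.49
ref0 ref1 (205, 140) cc 0.868 resid [0.28 1.32] lift mm -2.13
ref0 ref1 (355, 190) cc 0.857 resid [-0.12 -0.41] lift mm 0.64
ref0 ref1 (200, 212) cc 0.760 resid [-0.54 -6.15] lift mm 12.10
ref1 ref2 (262, 138) cc 0.940 resid [-0.28 -5.28] lift mm 7.78
ref1 ref2 (205, 140) cc 0.876 resid [-0.43 -4.44] lift mm 6.69
ref1 ref2 (355, 190) cc 0.994 resid [-0.05 -0.02] lift mm 0.02
ref1 ref2 (200, 212) cc 0.590 resid [-0.23 -3.07] lift mm 5.92
ref0 ref2 (262, 138) cc 0.943 resid [-0.51 -4.89] lift mm 7.56
ref0 ref2 (205, 140) cc 0.742 resid [-0.01  3.22] lift mm -5.00
ref0 ref2 (355, 190) cc 0.998 resid [-0.21 -0.4 ] lift mm 0.62
ref0 ref2 (200, 212) cc 0.478 resid [ -0.72 -10.07] lift mm 19.79
```

```bash
python3 - <<'E'
import pickle,cv2
d=pickle.load(open('cams_ref2.pkl','rb'))['top']; cv2.imwrite("pics/t21.png",d['color'][:,:,::-1])
E
```

```text
(no output)
```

View pics/t21.png

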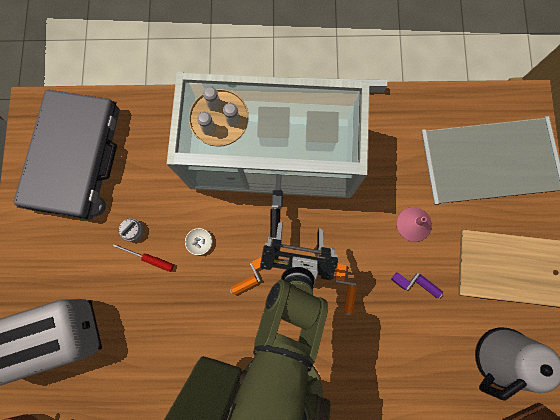

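```bash
python3 -c "
from station import hand_in,get_obs
o=get_obs();print(o['time_s'],o['joint_vel'].round(4),o['force'].round(2))
print(hand_in())"
```

```text
29.9667 [-0.0001 -0.0015  0.0142  0.0114 -0.0126 -0.0078] [-0.08  1.03 -0.24]
the job is handed in; nothing more can be done
None
```

The shelf is wound up about 8 mm off its pins with the crank still on the jack's shaft, and I handed the job in at about 30 s. No verdict came back.

**What I did:**
- I picked up the black crank and slipped its socket over the shaft's nose. I turned it about 45° to match the square and eased it in until it bottomed, with about 11 N at most on the wrist.
- I wound the jack clockwise just under 3 turns, then let go and backed clear.

**Last checks:**
- **Lift:** the top camera gives 8.2 mm at jar1 and 7.9 mm at jar0, one scene-camera patch gives 8.6 mm, and the wrist view gives 7.6 to 7.8 mm at jar0.
- **Level and lids:** the top-camera readings at jar1 and jar0 agree to 0.3 mm, so the shelf is level between them. jar2 was hidden under the turntable and not checked. About 6 mm should remain below the upper shelf.
- **Other things:** the crank is on the shaft, the visible jars are upright, and nothing else looks moved in the top view.

**What failed or disagreed:**
- **Lost grip:** midway I let go of the crank to look, and my first try at gripping it again slipped off. The crank sagged about 14°, and I found it in the images and gripped it again, deeper.
- **Bad readings:** the second scene-camera patch (next to the shakers) read only 4.2 mm, and the wrist match on jar1 failed. I discounted both.
- **Later contact than expected:** the bearer met the shelf after about 2 turns, where the stated gap would have had it touching by about 1.6. I therefore set the final height from the images, not from counting turns.

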